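Stack the pantry canisters on the round board

TASK

Stack the blue canisters on the middle of the round board, one at a time from the widest at the bottom to the narrowest at the top, each upright with its foot down in the recess of the one below, and finish by putting the wooden lid in the recess of the topmost. They are stoneware: set each down without dropping it or knocking it over, and leave the mug and the pepper mill where they stand.

Things in the scene. Friction and masses are not known exactly. Their poses are not given: they have to be found in the camera images.
- canister_large: Blue stoneware canister, round, the widest of three (medium height): body 66 mm in diameter, 52 mm high, about 350 g, loose, upright. Below 10 mm it narrows to a foot 56 mm in diameter. Its top has a 3 mm wide rim round a recess 60 mm in diameter, 6 mm deep, cork-floored; what stands in it is 46 mm above this underside. Origin: centre of the underside; z up its axis.
- canister_medium: Blue stoneware canister, round, the middle one of three in width, and the tallest: body 54 mm in diameter, 62 mm high, about 280 g, loose, upright. Below 10 mm it narrows to a foot 44 mm in diameter. Its top has a 3 mm wide rim round a recess 48 mm in diameter, 6 mm deep, cork-floored; what stands in it is 56 mm above this underside. Origin: centre of the underside; z up its axis.
- canister_small: Blue stoneware canister, round, the narrowest and lowest of three: body 42 mm in diameter, 46 mm high, about 140 g, loose, upright. Below 10 mm it narrows to a foot 32 mm in diameter. Its top has a 3 mm wide rim round a recess 36 mm in diameter, 6 mm deep, cork-floored; what stands in it is 40 mm above this underside. Origin: centre of the underside; z up its axis.
- lid: Small turned wooden lid, about 35 g, 39.5 mm high: plug below 22 mm in diameter, 7.5 mm high; then a flange 40 mm in diameter, 6 mm thick; then an upright knob 18 mm in diameter from 13.5 to 39.5 mm. Loose, upright at the start. The plug stands on the floor of the small canister's recess, the flange then just clear of its rim. Origin: centre of the underside; z up its axis.
- round_board: Round dark wooden board lying fixed on the counter, 140 mm in diameter, 14 mm thick. Origin: centre of its underside; z up; its top is 14 mm above the origin.
- square_trivet: Square dark wooden trivet with five pale stripes, fixed on the counter, 130 by 130 mm, 8 mm thick (9 mm over the stripes). Not used. Origin: centre of its underside.
- mug: White ceramic mug with a handle, 76 mm in diameter at the rim, 85 mm high, its handle standing out towards its own +y to about 70 mm from the axis; loose, not used, to be left alone. Origin: centre of the underside.
- pepper_mill: Pale turned wooden pepper mill, 48 mm in diameter at the foot, 110 mm high; loose, not used, to be left alone. Origin: centre of the underside.
There are look-alikes about, which are no part of the job. Leave any green look-alike of the lid alone.

How it is judged:
By the outcome, as a careful person would: the job done as asked, in the order asked, and still so for the second after the job is handed in, with the robot touching nothing.
It also fails if it takes over 112 s, if anything falls off the work surface, if the arm or the gripper's body presses on something with over 40 N, if the wrist force passes 120 N, or if a joint passes its speed limit or range.

ROBOT

A 6-joint arm with a two-finger parallel gripper is mounted at the origin on the work surface. World frame = base frame: x ahead of the robot, y to its left, z up, the work surface at z = 0. Lengths are in m, angles in degrees, forces in N, time in s.
With the tool pointing down it reaches from about 0.325 to 0.875 m from the base axis. Payload 4.4 kg.
Tool frame: the origin (TCP) lies midway between the tips of the shut fingers; the grasp point (between the pads) lies grasp_offset behind it (grasp_offset is the distance from the TCP to the grasp point, in m); z points along the fingers, y is the line along which they close (so a half turn about z gives the same grasp; the last joint's range is limited). The gripper opens to 85 mm and grips with 20 to 120 N. Pads are 22 mm wide; open, the fingers measure 114 mm over their backs; the gripper's body (76 mm by 85 mm) begins 54 mm behind the grasp point. The pads swing forward as they close: fully open they stand 13 mm farther back than shut.
Start: joints at [-79.498, 11.837, 88.321, -0, 79.842, -8.623], TCP at [0.188, -0.543, 0.231] pointing down, gripper open.
Joint ranges: [-156.59, 156.59], [-49.26, 127.26], [12.9, 141.05], [-63.56, 243.56], [4.71, 150.69], [-161.64, 161.64]. Speed limits (degrees/s): [159.86, 159.86, 180, 180, 180, 180].

INTERFACE

Orientations are given as [roll, pitch, yaw] about the fixed x, y, z axes, in that order (R = Rz(yaw) Ry(pitch) Rx(roll)).
In Python, from workcell import * gives the robot as it stands. The module is installed in compiled form; this text tells all that it offers.
- The arm moves only by the tool move_arm, never from a script. Its argument "rows" is a list of rows, each an object of numbers: "tx", "ty", "tz": the shift along the tool's x, y, z in mm; "ax", "ay", "az": the turn, a rotation vector about the tool's x, y, z in degrees; "hand": the opening, from -1 (shut) to 1 (fully open). A call has 1 to 10 rows; each row is the pose to reach, as a shift and turn from the pose commanded when the call began, along the tool's axes at that moment; what a row does not reach only later rows make up. A row lasts 1/10 s, in which the tool goes at most 50 mm and 8.59 degrees, less where a joint would pass 70% of its speed; a pose out of reach is approached as far as the arm can. A call with a gripper value outside its range is refused whole. The fingers move at their own pace and stop on an object; "grip_force" is the grip in N (left out, the last holds). Time passes only in rows, so rows that repeat a pose let the fingers close. It gives the time, the measured TCP pose, the force, the opening and the grip force at its end, in the units of the state.
- sense(): the state, without advancing time (a new reading comes with each control period).
- capture(name): name is "scene" or "top"; returns a dict with "image" (480x640x3 uint8, red, green, blue), "K" (3x3 intrinsics, pixels), "R" (3x3) and "t" (3): a world point X has camera coordinates R X + t. Camera axes: x right, y down, z forward; pixel columns grow to the right and rows downward; lengths in m; the calibration is good to about 2 mm. A picture is of the moment at which its call begins. There is no depth.
- hand_in(): hands the job in; it is judged then, once.
The state is a dict: "time_s": time; "qpos": joint angles; "joint_vel": joint speeds; "tau": joint torques, N m; "eef_pos": TCP position; "tcp_rot": TCP orientation; "force": force on the tool from outside, world axes, zero at the start; "moment": the same for the moment, N m; "gripper_width": finger opening in m; "grip_force": force on a finger pad.
Only numpy, scipy, OpenCV 4.12 (cv2) and the standard library are available. Lean on these libraries where they do the work, as an engineer would, in place of code of your own. Each camera call takes 0.05 s, during which the arm holds its last target. There are 200 camera calls.

## Working session

There is one attempt and no reset: what is moved stays moved. The work goes in short steps, Python scripts to look and compute and a tool call to move; the robot and the scene stay as the last step left them, time stands still between calls to the robot, and variables do not carry over. Pictures are saved under pics/ and viewed, at most 14 in all, crops included, and the job is handed in when it is done.

Besides the shell and the picture viewer there is one more tool, called after ">>>" as name(argument=value, ...), one argument or row to a line, values as JSON. move_arm: Moves the arm, as the interface text tells. Its arguments: {"type":"object","properties":{"rows":{"type":"array"},"grip_force":{"type":"number"}},"required":["rows"]}

```bash
mkdir -p pics; ls; python3 - <<'E'
from workcell import *
import cv2,pickle
s=sense();print({k:s[k] for k in('time_s','eef_pos','tcp_rot','gripper_width','force')})
try: print(grasp_offset)
except Exception as e: print(e)
d={}
for n in('scene','top'):
    c=capture(n);d[n]=c;cv2.imwrite(f'pics/{n}0.png',c['image'][:,:,::-1]);print(n,c['K'],c['R'],c['t'])
pickle.dump(d,open('cap0.pkl','wb'))
E
```

```text
pics
{'time_s': 0.0, 'eef_pos': array([ 0.18822453, -0.54251655,  0.23012634]), 'tcp_rot': array([-1.79870335e+02, -1.89246922e-02,  1.91230367e+01]), 'gripper_width': 0.08539930412827362, 'force': array([ 0.09949219,  0.22216593, -0.48577614])}
0.0187
scene [[624.20569924   0.         308.75747045]
 [  0.         624.20569924 234.13246416]
 [  0.           0.           1.        ]] [[ 0.28599762  0.9579795   0.02192333]
 [ 0.66098577 -0.18066465 -0.72832554]
 [-0.69376017  0.22279038 -0.68488048]] [-0.18167074 -0.34455178  1.63797915]
top [[516.65292085   0.         318.67522033]
 [  0.         516.65292085 236.04828011]
 [  0.           0.           1.        ]] [[ 0.0197141  -0.99960351 -0.02010425]
 [-0.99629741 -0.01795792 -0.08407728]
 [ 0.08368292  0.02168732 -0.99625641]] [-0.00743224  0.59327519  0.81167046]
```

View pics/scene0.png

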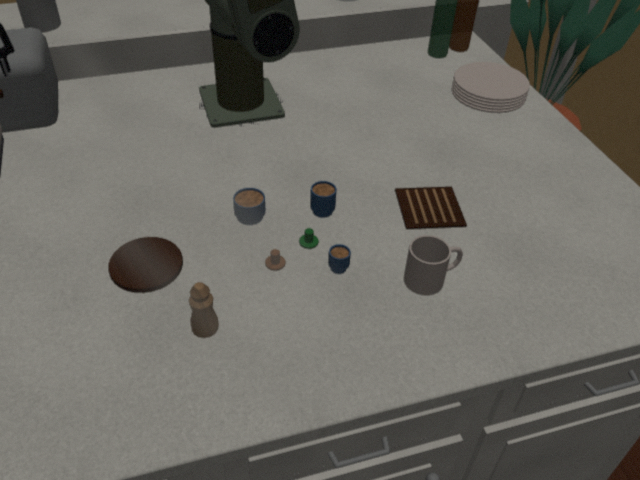

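View pics/top0.png

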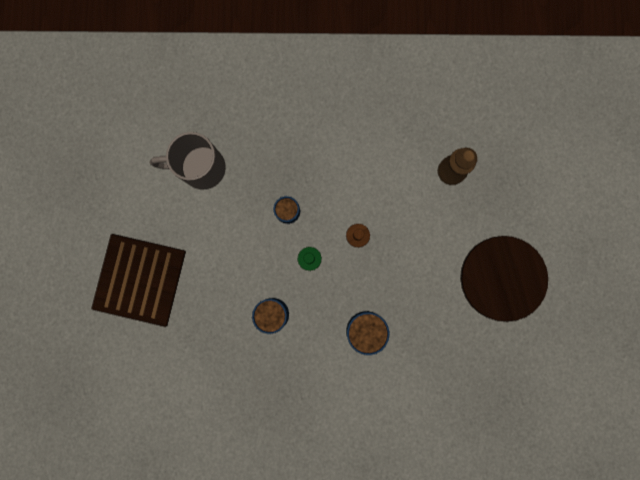

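The scene view has the board at (146,263), the large canister at (250,205), the medium at (323,198) and the small at (339,259). The wooden lid is at (275,260), the green look-alike at (309,239), the mug at (428,265) and the mill at (203,310). The top view has the large at (368,333), medium (270,315), small (287,210), wooden lid (358,236), green lid (310,259) and board (504,279).

There are two lid candidates. The wooden-brown one at top (358,236) fits the description and the green one at (310,259) does not. I'll confirm that in an enlarged crop, which also checks the greyer large canister.

```bash
python3 - <<'E'
import cv2,pickle,numpy as np
d=pickle.load(open('cap0.pkl','rb'))
a=d['top']['image'][190:365,240:400];b=d['scene']['image'][175:295,220:360]
f=lambda i,w:cv2.resize(np.clip(i.astype(float)*1.6,0,255).astype(np.uint8)[:,:,::-1],None,fx=w/i.shape[1],fy=w/i.shape[1],interpolation=cv2.INTER_CUBIC)
A=f(a,400);B=f(b,400);H=max(A.shape[0],B.shape[0])
p=lambda i:cv2.copyMakeBorder(i,0,H-i.shape[0],0,0,cv2.BORDER_CONSTANT)
cv2.imwrite('pics/crop1.png',np.hstack([p(A),p(B)]))
for n in d:
    R,t=d[n]['R'],d[n]['t'];print(n,-R.T@t)
    hsv=cv2.cvtColor(d[n]['image'],cv2.COLOR_RGB2HSV)
    for q in ([(368,333),(390,333),(368,354),(270,315),(270,333),(287,210),(358,236),(358,246),(310,259),(504,279),(430,430)] if n=='top' else [(250,198),(250,213),(323,190),(323,207),(339,252),(339,267),(275,262),(275,252),(309,241),(146,263),(200,200)]):
        print(n,q,hsv[q[1],q[0]])
E
```

```text
scene [ 1.41606592 -0.25313749  0.87485691]
scene (250, 198) [ 15 103 102]
scene (250, 213) [114  20  65]
scene (323, 190) [ 15 132  93]
scene (323, 207) [101 137  39]
scene (339, 252) [ 14 126  95]
scene (339, 267) [105 107  43]
scene (275, 262) [13 45 68]
scene (275, 252) [13 88 98]
scene (309, 241) [ 62 103  42]
scene (146, 263) [ 9 60 68]
scene (200, 200) [ 23  18 129]
top [ 0.5233021  -0.01437826  0.85836344]
top (368, 333) [ 14 162  66]
top (390, 333) [ 24  23 110]
top (368, 354) [105 117  76]
top (270, 315) [ 14 164  67]
top (270, 333) [105  80  70]
top (287, 210) [ 14 165  71]
top (358, 236) [ 13 184  79]
top (358, 246) [ 12 179  67]
top (310, 259) [ 65 184  65]
top (504, 279) [ 10 197  31]
top (430, 430) [ 23  29 113]
```

View pics/crop1.png

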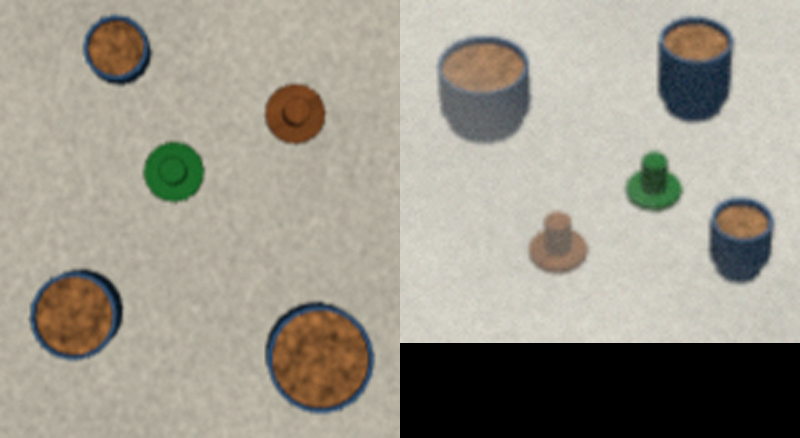

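The crop shows that the large, medium and small canisters all have blue rims; the grey on the large one and the lid in the scene view is only glare. The wooden lid, at crop (295,112) in the top half, is brown-orange. The green one at (174,171) is the decoy.

```bash
cat > h.py <<'E'
import cv2,numpy as np
def ray(c,uv):
    d=c['R'].T@np.linalg.inv(c['K'])@np.array([*uv,1.]);return -c['R'].T@c['t'],d/np.linalg.norm(d)
def onz(c,uv,z):
    o,d=ray(c,uv);return o+d*(z-o[2])/d[2]
def tri(c1,u1,c2,u2):
    (o1,d1),(o2,d2)=ray(c1,u1),ray(c2,u2)
    s=np.linalg.lstsq(np.c_[d1,-d2],o2-o1,rcond=None)[0]
    p,q=o1+s[0]*d1,o2+s[1]*d2;return (p+q)/2,np.linalg.norm(p-q)
def blob(c,uv,lo,hi,r=60):
    hsv=cv2.cvtColor(c['image'],cv2.COLOR_RGB2HSV)
    m=cv2.inRange(hsv,np.array(lo),np.array(hi));roi=np.zeros_like(m);cv2.circle(roi,tuple(int(v) for v in uv),r,255,-1)
    m=cv2.morphologyEx(m&roi,cv2.MORPH_CLOSE,np.ones((3,3)))
    cs=cv2.findContours(m,cv2.RETR_EXTERNAL,cv2.CHAIN_APPROX_NONE)[0]
    k=max(cs,key=cv2.contourArea);return k,cv2.fitEllipse(cv2.convexHull(k) if len(cv2.convexHull(k))>5 else k)
E
python3 - <<'E'
from h import *
import pickle
d=pickle.load(open('cap0.pkl','rb'));T,S=d['top'],d['scene']
cork=((5,70,40),(20,255,255));
for n,ut,us,z,zn in(('large',(368,333),(250,200),.049,46),('medium',(270,315),(323,190),.059,56),('small',(287,210),(339,254),.043,40)):
    _,et=blob(T,ut,*cork,r=26);_,es=blob(S,us,(5,70,70),(20,255,255),r=24)
    p,g=tri(T,et[0],S,es[0]);print(n,'top',np.round(et[0],1),np.round(et[1],1),'sc',np.round(es[0],1),np.round(es[1],1),'tri',np.round(p*1e3,1),'gap',round(g*1e3,1),'onz',np.round(onz(T,et[0],z)*1e3,1),np.round(onz(S,es[0],z)*1e3,1),'dia',round(np.mean(et[1])/516.65*(.858-z)*1e3,1))
# lid flange and knob
_,e=blob(T,(358,236),(5,100,30),(20,255,255),r=22);k,es=blob(S,(275,260),(3,40,40),(20,255,255),r=20)
print('lid flange top',e,np.round(onz(T,e[0],.0135)*1e3,1),'dia',np.mean(e[1])/516.65*.845*1e3)
x,y,w,h=cv2.boundingRect(k);print('lid scene box',x,y,w,h)
for nm,ut,us in(('mug',(192,157),0),('board',(504,279),(146,263))):
    pass
_,e=blob(T,(504,279),(0,120,5),(25,255,60),r=60);k,es=blob(S,(146,263),(0,40,20),(20,255,110),r=50)
p,g=tri(T,e[0],S,es[0]);print('board',e,es,np.round(p*1e3,1),g,np.round(onz(T,e[0],.014)*1e3,1),np.round(onz(S,es[0],.014)*1e3,1),'dia',np.mean(e[1])/516.65*.844*1e3)
for nm,uv,z in(('mug rim',(192,157),.085),('handle',(158,162),.045),('mill top',(463,159),.11),('green',(310,259),.0135),('trivet',(139,280),.008)):
    print(nm,np.round(onz(T,uv,z)*1e3,1))
# knob tops
b=cv2.cvtColor(T['image'],cv2.COLOR_RGB2GRAY)[222:250,344:372];print(b[::2,::2])
E
```

```text
large top [367.7 333.2] [38.  38.4] sc [248.9 198. ] [15.8 26.8] tri [442.5 -73.8  48.7] gap 3.6 onz [442.  -75.5  49. ] [443.5 -72.2  49. ] dia 59.8
medium top [269.2 316. ] [30.2 30.8] sc [323.2 189.3] [11.9 21. ] tri [466.3  78.4  57.9] gap 3.5 onz [465.9  76.6  59. ] [467.8  79.7  59. ] dia 47.1
small top [285.8 208.6] [21.3 21.5] sc [339.5 252.1] [10.5 17.1] tri [635.2  58.1  42.1] gap 3.0 onz [634.7  56.6  43. ] [636.3  59.3  43. ] dia 33.8
lid flange top ((357.6421813964844, 235.07388305664062), (22.920015335083008, 23.37302017211914), 84.28492736816406) [597.  -59.8  13.5] dia 37.8569776479104
lid scene box 265 249 21 21
board ((504.25457763671875, 278.2771911621094), (83.45172119140625, 86.47322845458984), 118.66793823242188) ((145.10552978515625, 264.0269775390625), (53.65341567993164, 75.07505798339844), 76.49986267089844) [ 531.6 -299.     5.1] 0.003080575728967759 [ 531.1 -297.5   14. ] [ 541.5 -297.1   14. ] dia 138.79479096218012
mug rim [706.1 198.6  85. ]
handle [706.6 264.3  45. ]
mill top [ 703.2 -207.2  110. ]
green [556.3  17.5  13.5]
trivet [516.5 299.5   8. ]
[[110 109 109 112 112 111 105 110 112 106 105 106 114 115]
 [108 109 115 113  90  65  51  49  55  66 105 106 111 116]
 [111 109 115  66  45  48  47  51  51  51  53  90 111 110]
 [113 111  70  46  48  50  48  47  49  51  49  45  98 109]
 [112 103  48  49  52  49  48  49  53  43  41  42  55 107]
 [114  70  50  51  52  47  49  52  51  49  42  44  44 103]
 [115  67  52  51  43  46  50  51  52  50  43  46  45  90]
 [109  58  50  47  43  35  50  53  51  46  45  48  45 100]
 [109  69  47  47  46  25  35  48  42  42  47  46  43 100]
 [110  96  44  43  43  44  33  31  37  46  45  46  50 108]
 [111 115  63  44  46  46  46  47  45  46  48  47  82 106]
 [109 110 108  62  44  46  47  47  49  47  45  77 107 107]
 [107 112 108 108  85  53  52  45  50  60  98 104 106 105]
 [111 112 106 109 109 111 108  97 108 107 104 103 100 103]]
```

>>> move_arm(
  rows=[
    {"tx": 394, "ty": -359.5, "tz": 100, "az": 19.1, "hand": 1},
    {"tx": 394, "ty": -359.5, "tz": 100, "az": 19.1, "hand": 1},
    {"tx": 394, "ty": -359.5, "tz": 100, "az": 19.1, "hand": 1},
    {"tx": 394, "ty": -359.5, "tz": 100, "az": 19.1, "hand": 1},
    {"tx": 394, "ty": -359.5, "tz": 100, "az": 19.1, "hand": 1},
    {"tx": 394, "ty": -359.5, "tz": 100, "az": 19.1, "hand": 1},
    {"tx": 394, "ty": -359.5, "tz": 100, "az": 19.1, "hand": 1},
    {"tx": 394, "ty": -359.5, "tz": 100, "az": 19.1, "hand": 1},
    {"tx": 394, "ty": -359.5, "tz": 100, "az": 19.1, "hand": 1},
    {"tx": 394, "ty": -359.5, "tz": 100, "az": 19.1, "hand": 1},
  ],
  grip_force=25,
)

```text
invalid input
```

>>> move_arm(
  rows=[
    {"tx": 0, "hand": 1},
    {"tx": 0, "hand": 1},
  ],
)

```text
invalid input
```

>>> move_arm(
  rows=[
    {"tx": 0, "ty": 0, "tz": 0, "ax": 0, "ay": 0, "az": 0, "hand": 1},
  ],
  grip_force=25,
)

```text
time_s: 0.2
eef_pos: [0.1883, -0.5428, 0.2305]
tcp_rot: [-179.9, -0.0, 19.1]
force: [-0.1, -0.7, -0.1]
gripper_width: 0.0855
grip_force: 0.0
```

All seven keys are required.

>>> move_arm(
  rows=[
    {"tx": 394, "ty": -359.5, "tz": 100, "ax": 0, "ay": 0, "az": 19.1, "hand": 1},
    {"tx": 394, "ty": -359.5, "tz": 100, "ax": 0, "ay": 0, "az": 19.1, "hand": 1},
    {"tx": 394, "ty": -359.5, "tz": 100, "ax": 0, "ay": 0, "az": 19.1, "hand": 1},
    {"tx": 394, "ty": -359.5, "tz": 100, "ax": 0, "ay": 0, "az": 19.1, "hand": 1},
    {"tx": 394, "ty": -359.5, "tz": 100, "ax": 0, "ay": 0, "az": 19.1, "hand": 1},
    {"tx": 394, "ty": -359.5, "tz": 100, "ax": 0, "ay": 0, "az": 19.1, "hand": 1},
    {"tx": 394, "ty": -359.5, "tz": 100, "ax": 0, "ay": 0, "az": 19.1, "hand": 1},
    {"tx": 394, "ty": -359.5, "tz": 100, "ax": 0, "ay": 0, "az": 19.1, "hand": 1},
    {"tx": 394, "ty": -359.5, "tz": 100, "ax": 0, "ay": 0, "az": 19.1, "hand": 1},
    {"tx": 394, "ty": -359.5, "tz": 100, "ax": 0, "ay": 0, "az": 19.1, "hand": 1},
  ],
)

```text
time_s: 1.2
eef_pos: [0.4235, -0.1095, 0.139]
tcp_rot: [180.0, -0.0, 0.0]
force: [1.2, -1.1, 0.4]
gripper_width: 0.0855
grip_force: 0.0
```

>>> move_arm(
  rows=[
    {"tx": 0, "ty": 0, "tz": 0, "ax": 0, "ay": 0, "az": 0, "hand": 1},
    {"tx": 0, "ty": 0, "tz": 0, "ax": 0, "ay": 0, "az": 0, "hand": 1},
  ],
)

```text
time_s: 1.4
eef_pos: [0.4228, -0.1102, 0.1388]
tcp_rot: [180.0, 0.1, 0.2]
force: [-0.2, -1.1, -0.4]
gripper_width: 0.0857
grip_force: 0.0
```

>>> move_arm(
  rows=[
    {"tx": 19.7, "ty": -36.4, "tz": 20, "ax": 0, "ay": 0, "az": 0, "hand": 1},
    {"tx": 19.7, "ty": -36.4, "tz": 40, "ax": 0, "ay": 0, "az": 0, "hand": 1},
    {"tx": 19.7, "ty": -36.4, "tz": 70, "ax": 0, "ay": 0, "az": 0, "hand": 1},
    {"tx": 19.7, "ty": -36.4, "tz": 100, "ax": 0, "ay": 0, "az": 0, "hand": 1},
    {"tx": 19.7, "ty": -36.4, "tz": 120, "ax": 0, "ay": 0, "az": 0, "hand": 1},
    {"tx": 19.7, "ty": -36.4, "tz": 130, "ax": 0, "ay": 0, "az": 0, "hand": 1},
    {"tx": 19.7, "ty": -36.4, "tz": 130, "ax": 0, "ay": 0, "az": 0, "hand": 0.5},
    {"tx": 19.7, "ty": -36.4, "tz": 130, "ax": 0, "ay": 0, "az": 0, "hand": 0.5},
    {"tx": 19.7, "ty": -36.4, "tz": 130, "ax": 0, "ay": 0, "az": 0, "hand": 0.5},
    {"tx": 19.7, "ty": -36.4, "tz": 130, "ax": 0, "ay": 0, "az": 0, "hand": 0.5},
  ],
  grip_force=20,
)

```text
time_s: 2.4
eef_pos: [0.443, -0.0753, 0.0099]
tcp_rot: [180.0, -0.1, 0.0]
force: [0.3, 0.3, -3.5]
gripper_width: 0.0654
grip_force: 23.3
```

>>> move_arm(
  rows=[
    {"tx": 0, "ty": 0, "tz": 0, "ax": 0, "ay": 0, "az": 0, "hand": 1},
    {"tx": 0, "ty": 0, "tz": 0, "ax": 0, "ay": 0, "az": 0, "hand": 1},
    {"tx": 0, "ty": 0, "tz": 0, "ax": 0, "ay": 0, "az": 0, "hand": 1},
    {"tx": 0, "ty": 0, "tz": 0, "ax": 0, "ay": 0, "az": -8, "hand": 1},
    {"tx": 0, "ty": 0, "tz": 0, "ax": 0, "ay": 0, "az": -16, "hand": 1},
    {"tx": 0, "ty": 0, "tz": 0, "ax": 0, "ay": 0, "az": -24, "hand": 1},
    {"tx": 0, "ty": 0, "tz": 0, "ax": 0, "ay": 0, "az": -32, "hand": 1},
    {"tx": 0, "ty": 0, "tz": 0, "ax": 0, "ay": 0, "az": -40, "hand": 1},
    {"tx": 0, "ty": 0, "tz": 0, "ax": 0, "ay": 0, "az": -48, "hand": 1},
    {"tx": 0, "ty": 0, "tz": 0, "ax": 0, "ay": 0, "az": -56, "hand": 1},
  ],
)

```text
time_s: 3.4
eef_pos: [0.4428, -0.075, 0.0094]
tcp_rot: [180.0, -0.0, 56.4]
force: [-0.3, -0.1, -0.2]
gripper_width: 0.0857
grip_force: 0.0
```

>>> move_arm(
  rows=[
    {"tx": 0, "ty": 0, "tz": 0, "ax": 0, "ay": 0, "az": -8, "hand": 1},
    {"tx": 0, "ty": 0, "tz": 0, "ax": 0, "ay": 0, "az": -16, "hand": 1},
    {"tx": 0, "ty": 0, "tz": 0, "ax": 0, "ay": 0, "az": -24, "hand": 1},
    {"tx": 0, "ty": 0, "tz": 0, "ax": 0, "ay": 0, "az": -32, "hand": 1},
    {"tx": 0, "ty": 0, "tz": 0, "ax": 0, "ay": 0, "az": -34, "hand": 1},
    {"tx": 0, "ty": 0, "tz": 0, "ax": 0, "ay": 0, "az": -34, "hand": 0.6},
    {"tx": 0, "ty": 0, "tz": 0, "ax": 0, "ay": 0, "az": -34, "hand": 0.4},
    {"tx": 0, "ty": 0, "tz": 0, "ax": 0, "ay": 0, "az": -34, "hand": 0.3},
    {"tx": 0, "ty": 0, "tz": 0, "ax": 0, "ay": 0, "az": -34, "hand": 0.2},
    {"tx": 0, "ty": 0, "tz": 0, "ax": 0, "ay": 0, "az": -34, "hand": 0.2},
  ],
  grip_force=40,
)

```text
time_s: 4.4
eef_pos: [0.443, -0.075, 0.0098]
tcp_rot: [180.0, 0.0, 90.0]
force: [-0.7, -0.0, 5.0]
gripper_width: 0.0661
grip_force: 44.3
```

>>> move_arm(
  rows=[
    {"tx": 0, "ty": 0, "tz": -10, "ax": 0, "ay": 0, "az": 0, "hand": 0.2},
    {"tx": 0, "ty": 0, "tz": -30, "ax": 0, "ay": 0, "az": 0, "hand": 0.2},
    {"tx": -10, "ty": 4, "tz": -60, "ax": 0, "ay": 0, "az": 0, "hand": 0.2},
    {"tx": -40, "ty": 16, "tz": -80, "ax": 0, "ay": 0, "az": 0, "hand": 0.2},
    {"tx": -80, "ty": 32, "tz": -80, "ax": 0, "ay": 0, "az": 0, "hand": 0.2},
    {"tx": -120, "ty": 48, "tz": -80, "ax": 0, "ay": 0, "az": 0, "hand": 0.2},
    {"tx": -160, "ty": 64, "tz": -80, "ax": 0, "ay": 0, "az": 0, "hand": 0.2},
    {"tx": -195, "ty": 80, "tz": -80, "ax": 0, "ay": 0, "az": 0, "hand": 0.2},
    {"tx": -216, "ty": 87, "tz": -80, "ax": 0, "ay": 0, "az": 0, "hand": 0.2},
    {"tx": -221, "ty": 88.6, "tz": -80, "ax": 0, "ay": 0, "az": 0, "hand": 0.2},
  ],
)

```text
time_s: 5.4
eef_pos: [0.5315, -0.2986, 0.089]
tcp_rot: [180.0, 0.1, 89.9]
force: [-0.2, 0.1, -3.6]
gripper_width: 0.066
grip_force: 45.9
```

>>> move_arm(
  rows=[
    {"tx": 0, "ty": 0, "tz": 0, "ax": 0, "ay": 0, "az": 0, "hand": 0.2},
    {"tx": 0, "ty": 0, "tz": 20, "ax": 0, "ay": 0, "az": 0, "hand": 0.2},
    {"tx": 0, "ty": 0, "tz": 40, "ax": 0, "ay": 0, "az": 0, "hand": 0.2},
    {"tx": 0, "ty": 0, "tz": 53, "ax": 0, "ay": 0, "az": 0, "hand": 0.2},
    {"tx": 0, "ty": 0, "tz": 53, "ax": 0, "ay": 0, "az": 0, "hand": 0.2},
  ],
)

```text
time_s: 5.9
eef_pos: [0.5287, -0.2929, 0.0333]
tcp_rot: [-179.7, -0.3, 90.1]
force: [-0.3, 0.5, -3.6]
gripper_width: 0.0658
grip_force: 45.9
```

```bash
python3 - <<'E'
from workcell import *
from h import *
import pickle
d={n:capture(n) for n in('top','scene')};pickle.dump(d,open('cap1.pkl','wb'));s=sense();print(s['eef_pos'],s['force'],s['gripper_width'])
A=d['top']['image'][200:360,420:590];B=d['scene']['image'][180:310,90:220]
f=lambda i:cv2.resize(np.clip(i.astype(float)*1.6,0,255).astype(np.uint8)[:,:,::-1],(400,400))
cv2.imwrite('pics/c2.png',np.hstack([f(A),f(B)]))
E
```

```text
[ 0.53101937 -0.29499861  0.03608899] [-0.31663041 -0.38423749 -2.76047582] 0.06630695478813445
```

View pics/c2.png

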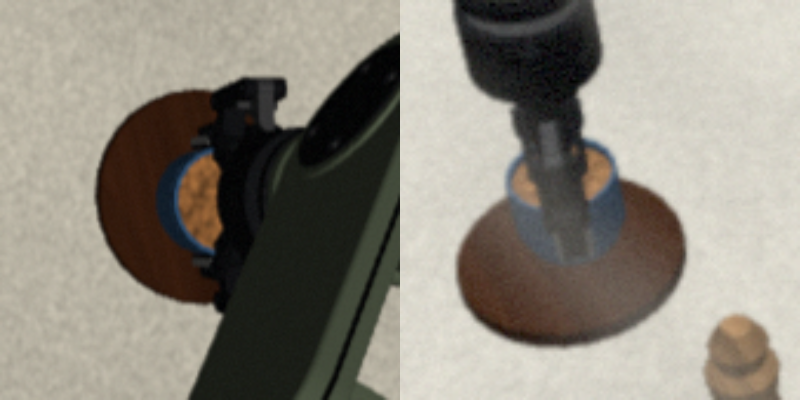

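The board spans crop x 458–685, y 178–345 in the scene half, and the large canister hovers above it with its rim at about (565,180). I'll check the board centre properly by projecting the circle.

```bash
python3 - <<'E'
from h import *
import pickle
d=pickle.load(open('cap0.pkl','rb'))
a=np.linspace(0,2*np.pi,73)
for n,uv in(('scene',(146,263)),('top',(504,279))):
    c=d[n];g=cv2.cvtColor(c['image'],cv2.COLOR_RGB2GRAY).astype(float)
    hsv=cv2.cvtColor(c['image'],cv2.COLOR_RGB2HSV)
    m=cv2.inRange(hsv,np.array((0,45,0)),np.array((22,255,95 if n=='scene' else 60)));roi=np.zeros_like(m);cv2.circle(roi,uv,48,255,-1)
    k=max(cv2.findContours(m&roi,cv2.RETR_EXTERNAL,cv2.CHAIN_APPROX_NONE)[0],key=cv2.contourArea)
    print(n,cv2.boundingRect(k))
    for z in(0.,.014):
        P=np.array([onz(c,p,z)[:2] for p in k[:,0]]);
        print(z,'bbox centre',(P.min(0)+P.max(0))/2,'size',np.ptp(P,axis=0),'xmin,xmax',P.min(0)[0],P.max(0)[0],cv2.minEnclosingCircle((P*1e3).astype(np.float32)))
E
```

```text
scene (109, 237, 74, 55)
0.0 bbox centre [ 0.5251721  -0.29656658] size [0.14889375 0.13834768] xmin,xmax 0.450725228851521 0.5996189757730491 ((525.130615234375, -294.2214050292969), 74.51673889160156)
0.014 bbox centre [ 0.53942873 -0.2958716 ] size [0.14651106 0.13613375] xmin,xmax 0.4661732060633651 0.6126842634006829 ((539.3878784179688, -293.5638732910156), 73.32433319091797)
top (461, 236, 87, 86)
0.0 bbox centre [ 0.53139237 -0.30177311] size [0.13947905 0.14057799] xmin,xmax 0.46165284496287845 0.6011318991335778 ((531.8143310546875, -301.879638671875), 71.07945251464844)
0.014 bbox centre [ 0.53126042 -0.29708567] size [0.13720414 0.13828514] xmin,xmax 0.4626583510091561 0.599862486812347 ((531.6754150390625, -297.19049072265625), 69.92008209228516)
```

>>> move_arm(
  rows=[
    {"tx": -1, "ty": 0.8, "tz": 2, "ax": 0, "ay": 0, "az": 0, "hand": 0.2},
    {"tx": -1, "ty": 0.8, "tz": 6, "ax": 0, "ay": 0, "az": 0, "hand": 0.2},
    {"tx": -1, "ty": 0.8, "tz": 9, "ax": 0, "ay": 0, "az": 0, "hand": 0.2},
    {"tx": -1, "ty": 0.8, "tz": 10, "ax": 0, "ay": 0, "az": 0, "hand": 0.2},
    {"tx": -1, "ty": 0.8, "tz": 11, "ax": 0, "ay": 0, "az": 0, "hand": 0.2},
    {"tx": -1, "ty": 0.8, "tz": 11.5, "ax": 0, "ay": 0, "az": 0, "hand": 0.2},
    {"tx": -1, "ty": 0.8, "tz": 11.5, "ax": 0, "ay": 0, "az": 0, "hand": 0.2},
  ],
)

```text
time_s: 6.7
eef_pos: [0.532, -0.2969, 0.0246]
tcp_rot: [-180.0, -0.0, 90.0]
force: [0.3, 1.0, -3.2]
gripper_width: 0.0659
grip_force: 46.0
```

>>> move_arm(
  rows=[
    {"tx": 0, "ty": 0, "tz": 0.4, "ax": 0, "ay": 0, "az": 0, "hand": 0.2},
    {"tx": 0, "ty": 0, "tz": 0.8, "ax": 0, "ay": 0, "az": 0, "hand": 0.2},
    {"tx": 0, "ty": 0, "tz": 0.8, "ax": 0, "ay": 0, "az": 0, "hand": 0.2},
  ],
)

```text
time_s: 7.0
eef_pos: [0.5321, -0.297, 0.0239]
tcp_rot: [180.0, 0.0, 90.0]
force: [-0.3, -0.3, -3.4]
gripper_width: 0.0662
grip_force: 46.0
```

>>> move_arm(
  rows=[
    {"tx": 0, "ty": 0, "tz": 0.4, "ax": 0, "ay": 0, "az": 0, "hand": 0.2},
    {"tx": 0, "ty": 0, "tz": 0.8, "ax": 0, "ay": 0, "az": 0, "hand": 0.2},
    {"tx": 0, "ty": 0, "tz": 0.8, "ax": 0, "ay": 0, "az": 0, "hand": 0.2},
  ],
)

```text
time_s: 7.3
eef_pos: [0.5321, -0.297, 0.0239]
tcp_rot: [180.0, 0.0, 90.0]
force: [-2.7, 2.4, 4.4]
gripper_width: 0.0663
grip_force: 46.6
```

>>> move_arm(
  rows=[
    {"tx": 0, "ty": 0, "tz": 0, "ax": 0, "ay": 0, "az": 0, "hand": 0.65},
    {"tx": 0, "ty": 0, "tz": 0, "ax": 0, "ay": 0, "az": 0, "hand": 1},
    {"tx": 0, "ty": 0, "tz": 0, "ax": 0, "ay": 0, "az": 0, "hand": 1},
    {"tx": 0, "ty": 0, "tz": -10, "ax": 0, "ay": 0, "az": 0, "hand": 1},
    {"tx": 0, "ty": 0, "tz": -40, "ax": 0, "ay": 0, "az": 0, "hand": 1},
    {"tx": 0, "ty": 0, "tz": -90, "ax": 0, "ay": 0, "az": 0, "hand": 1},
    {"tx": 40, "ty": -8, "tz": -110, "ax": 0, "ay": 0, "az": 0, "hand": 1},
    {"tx": 88, "ty": -16, "tz": -110, "ax": 0, "ay": 0, "az": 0, "hand": 1},
    {"tx": 136, "ty": -24, "tz": -110, "ax": 0, "ay": 0, "az": 0, "hand": 1},
    {"tx": 184, "ty": -32, "tz": -110, "ax": 0, "ay": 0, "az": 0, "hand": 1},
  ],
)

```text
time_s: 8.3
eef_pos: [0.4999, -0.1116, 0.1343]
tcp_rot: [179.9, 0.0, 90.0]
force: [1.0, 0.5, 0.3]
gripper_width: 0.0856
grip_force: 0.0
```

>>> move_arm(
  rows=[
    {"tx": 48, "ty": -8, "tz": 0, "ax": 0, "ay": 0, "az": 0, "hand": 1},
    {"tx": 96, "ty": -16, "tz": 0, "ax": 0, "ay": 0, "az": 0, "hand": 1},
    {"tx": 144, "ty": -25, "tz": 0, "ax": 0, "ay": 0, "az": 0, "hand": 1},
    {"tx": 180, "ty": -32, "tz": 0, "ax": 0, "ay": 0, "az": 0, "hand": 1},
    {"tx": 191, "ty": -34, "tz": 0, "ax": 0, "ay": 0, "az": 0, "hand": 1},
    {"tx": 191, "ty": -34, "tz": 0, "ax": 0, "ay": 0, "az": 0, "hand": 1},
  ],
)

```text
time_s: 8.9
eef_pos: [0.4659, 0.0792, 0.1337]
tcp_rot: [179.9, 0.0, 90.2]
force: [0.8, -1.0, -0.2]
gripper_width: 0.0854
grip_force: 0.0
```

```bash
python3 - <<'E'
from workcell import *
from h import *
import pickle
T=capture('top');s=sense();print(s['eef_pos'],s['gripper_width'])
_,e=blob(T,(500,280),(5,100,60),(20,255,255),r=40);print(e,onz(T,e[0],.014+.049))
_,eb=blob(T,(504,279),(0,120,5),(25,255,60),r=60)
cv2.imwrite('pics/t3.png',T['image'][:,:,::-1])
E
```

```text
[0.46630091 0.07804631 0.13363205] 0.08499009526564599
((515.1176147460938, 278.0584411621094), (36.86269760131836, 38.702178955078125), 153.71771240234375) [ 0.53130309 -0.29754414  0.063     ]
```

View pics/t3.png

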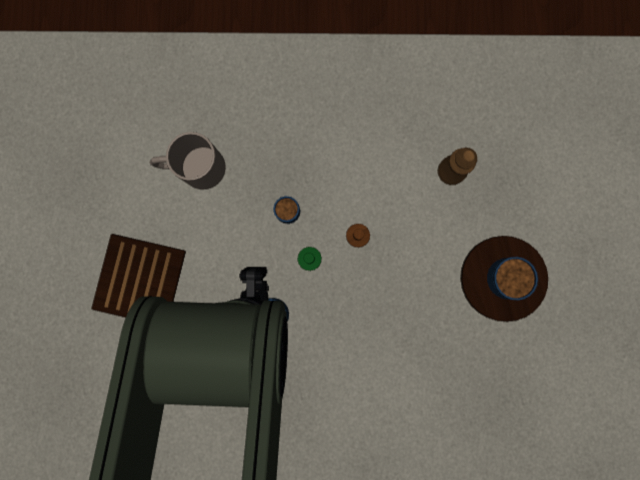

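The large canister stands centred on the board: recess at (515,278), or (531,-297) mm against the board's own (531,-297). The other things are untouched. Next is the medium canister.

>>> move_arm(
  rows=[
    {"tx": 0, "ty": 0, "tz": 30, "ax": 0, "ay": 0, "az": 0, "hand": 1},
    {"tx": 0, "ty": 0, "tz": 60, "ax": 0, "ay": 0, "az": 0, "hand": 1},
    {"tx": 0, "ty": 0, "tz": 90, "ax": 0, "ay": 0, "az": 0, "hand": 1},
    {"tx": 0, "ty": 0, "tz": 112, "ax": 0, "ay": 0, "az": 0, "hand": 1},
    {"tx": 0, "ty": 0, "tz": 120, "ax": 0, "ay": 0, "az": 0, "hand": 1},
    {"tx": 0, "ty": 0, "tz": 120, "ax": 0, "ay": 0, "az": 0, "hand": 0.5},
    {"tx": 0, "ty": 0, "tz": 120, "ax": 0, "ay": 0, "az": 0, "hand": 0.35},
    {"tx": 0, "ty": 0, "tz": 120, "ax": 0, "ay": 0, "az": 0, "hand": 0.25},
    {"tx": 0, "ty": 0, "tz": 120, "ax": 0, "ay": 0, "az": 0, "hand": 0.15},
    {"tx": 0, "ty": 0, "tz": 120, "ax": 0, "ay": 0, "az": 0, "hand": 0.1},
  ],
  grip_force=20,
)

```text
time_s: 9.95
eef_pos: [0.4675, 0.0776, 0.0144]
tcp_rot: [179.8, 0.1, 90.1]
force: [0.5, -2.2, 4.1]
gripper_width: 0.0535
grip_force: 21.3
```

>>> move_arm(
  rows=[
    {"tx": 0, "ty": 0, "tz": 0, "ax": 0, "ay": 0, "az": 0, "hand": 0.1},
    {"tx": 0, "ty": 0, "tz": 0, "ax": 0, "ay": 0, "az": 0, "hand": 0.1},
  ],
)

```text
time_s: 10.15
eef_pos: [0.4675, 0.0776, 0.0144]
tcp_rot: [179.8, 0.1, 90.1]
force: [0.6, -4.0, 7.4]
gripper_width: 0.0538
grip_force: 21.5
```

>>> move_arm(
  rows=[
    {"tx": 0, "ty": 0, "tz": 0, "ax": 0, "ay": 0, "az": 0, "hand": 1},
    {"tx": 0, "ty": 0, "tz": 0, "ax": 0, "ay": 0, "az": 0, "hand": 1},
    {"tx": 0, "ty": 0, "tz": 0, "ax": 0, "ay": 0, "az": 0, "hand": 1},
    {"tx": 0, "ty": 0, "tz": 0, "ax": 0, "ay": 0, "az": 8, "hand": 1},
    {"tx": 0, "ty": 0, "tz": 0, "ax": 0, "ay": 0, "az": 16, "hand": 1},
    {"tx": 0, "ty": 0, "tz": 0, "ax": 0, "ay": 0, "az": 24, "hand": 1},
    {"tx": 0, "ty": 0, "tz": 0, "ax": 0, "ay": 0, "az": 32, "hand": 1},
    {"tx": 0, "ty": 0, "tz": 0, "ax": 0, "ay": 0, "az": 40, "hand": 1},
    {"tx": 0, "ty": 0, "tz": 0, "ax": 0, "ay": 0, "az": 48, "hand": 1},
    {"tx": 0, "ty": 0, "tz": 0, "ax": 0, "ay": 0, "az": 56, "hand": 1},
  ],
)

```text
time_s: 11.15
eef_pos: [0.4653, 0.0783, 0.0127]
tcp_rot: [-179.9, 0.0, 33.7]
force: [-0.2, -0.5, -0.2]
gripper_width: 0.0851
grip_force: 0.0
```

>>> move_arm(
  rows=[
    {"tx": 0, "ty": 0, "tz": 0, "ax": 0, "ay": 0, "az": 8, "hand": 1},
    {"tx": 0, "ty": 0, "tz": 0, "ax": 0, "ay": 0, "az": 16, "hand": 1},
    {"tx": 0, "ty": 0, "tz": 0, "ax": 0, "ay": 0, "az": 24, "hand": 1},
    {"tx": 0, "ty": 0, "tz": 0, "ax": 0, "ay": 0, "az": 32, "hand": 1},
    {"tx": 0, "ty": 0, "tz": 0, "ax": 0, "ay": 0, "az": 34, "hand": 1},
    {"tx": 0, "ty": 0, "tz": 0, "ax": 0, "ay": 0, "az": 34, "hand": 0.4},
    {"tx": 0, "ty": 0, "tz": 0, "ax": 0, "ay": 0, "az": 34, "hand": 0.2},
    {"tx": 0, "ty": 0, "tz": 0, "ax": 0, "ay": 0, "az": 34, "hand": 0.0},
    {"tx": 0, "ty": 0, "tz": 0, "ax": 0, "ay": 0, "az": 34, "hand": 0.0},
    {"tx": 0, "ty": 0, "tz": 0, "ax": 0, "ay": 0, "az": 34, "hand": 0.0},
  ],
  grip_force=40,
)

```text
time_s: 12.15
eef_pos: [0.4657, 0.0781, 0.0132]
tcp_rot: [-180.0, 0.0, 0.0]
force: [-1.1, 0.2, 2.5]
gripper_width: 0.054
grip_force: 42.4
```

>>> move_arm(
  rows=[
    {"tx": 0, "ty": 0, "tz": -8, "ax": 0, "ay": 0, "az": 0, "hand": 0.0},
    {"tx": 0, "ty": 0, "tz": -28, "ax": 0, "ay": 0, "az": 0, "hand": 0.0},
    {"tx": 0, "ty": 0, "tz": -58, "ax": 0, "ay": 0, "az": 0, "hand": 0.0},
    {"tx": 0, "ty": 10, "tz": -88, "ax": 0, "ay": 0, "az": 0, "hand": 0.0},
    {"tx": 6, "ty": 40, "tz": -100, "ax": 0, "ay": 0, "az": 0, "hand": 0.0},
    {"tx": 14, "ty": 80, "tz": -100, "ax": 0, "ay": 0, "az": 0, "hand": 0.0},
    {"tx": 21, "ty": 120, "tz": -100, "ax": 0, "ay": 0, "az": 0, "hand": 0.0},
    {"tx": 28, "ty": 160, "tz": -100, "ax": 0, "ay": 0, "az": 0, "hand": 0.0},
    {"tx": 35, "ty": 200, "tz": -100, "ax": 0, "ay": 0, "az": 0, "hand": 0.0},
    {"tx": 42, "ty": 240, "tz": -100, "ax": 0, "ay": 0, "az": 0, "hand": 0.0},
  ],
)

```text
time_s: 13.15
eef_pos: [0.5074, -0.1632, 0.1126]
tcp_rot: [-180.0, 0.1, 0.0]
force: [0.7, -0.3, -3.3]
gripper_width: 0.0537
grip_force: 43.2
```

>>> move_arm(
  rows=[
    {"tx": 7, "ty": 40, "tz": 0, "ax": 0, "ay": 0, "az": 0, "hand": 0.0},
    {"tx": 14, "ty": 80, "tz": 0, "ax": 0, "ay": 0, "az": 0, "hand": 0.0},
    {"tx": 20, "ty": 112, "tz": 0, "ax": 0, "ay": 0, "az": 0, "hand": 0.0},
    {"tx": 23, "ty": 130, "tz": 4, "ax": 0, "ay": 0, "az": 0, "hand": 0.0},
    {"tx": 24.4, "ty": 135, "tz": 10, "ax": 0, "ay": 0, "az": 0, "hand": 0.0},
    {"tx": 24.4, "ty": 135, "tz": 15, "ax": 0, "ay": 0, "az": 0, "hand": 0.0},
    {"tx": 24.4, "ty": 135, "tz": 15, "ax": 0, "ay": 0, "az": 0, "hand": 0.0},
    {"tx": 24.4, "ty": 135, "tz": 15, "ax": 0, "ay": 0, "az": 0, "hand": 0.0},
    {"tx": 24.4, "ty": 135, "tz": 15, "ax": 0, "ay": 0, "az": 0, "hand": 0.0},
  ],
)

```text
time_s: 14.05
eef_pos: [0.5325, -0.2956, 0.0982]
tcp_rot: [-180.0, 0.0, 0.1]
force: [-0.4, 0.1, -3.2]
gripper_width: 0.0536
grip_force: 43.3
```

```bash
python3 - <<'E'
from workcell import *
from h import *
import pickle
for i in range(2):
    d={n:capture(n) for n in('top','scene')};s=sense();print(s['eef_pos'],s['tcp_rot'],s['force'],s['gripper_width'])
pickle.dump(d,open('cap2.pkl','wb'))
A=d['top']['image'][200:360,420:590];B=d['scene']['image'][170:300,85:215]
f=lambda i:cv2.resize(np.clip(i.astype(float)*1.6,0,255).astype(np.uint8)[:,:,::-1],(400,400))
cv2.imwrite('pics/c4.png',np.hstack([f(A),f(B)]))
E
```

```text
[ 0.53275413 -0.29621432  0.09851623] [ 1.79982801e+02 -3.05993094e-02  9.02890157e-02] [ 0.11771025  0.22974788 -2.69202648] 0.053508075460238204
[ 0.53269373 -0.29658101  0.09847792] [ 1.79979485e+02 -2.96838714e-02  6.01464474e-02] [-0.13597664 -1.01992122 -2.80257948] 0.05413045852942836
```

View pics/c4.png

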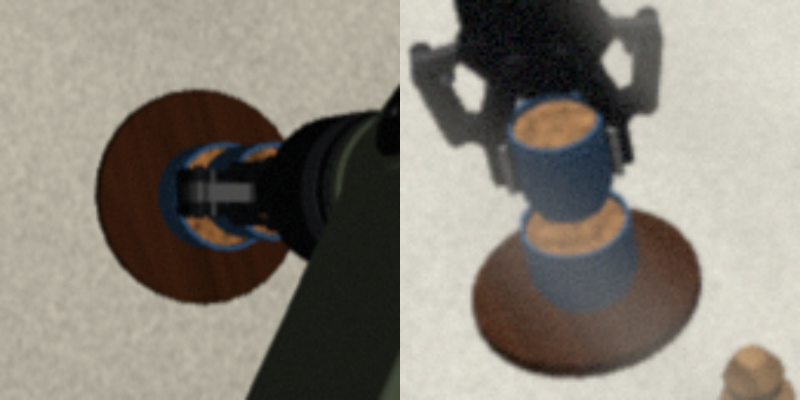

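The scene half shows the medium canister held above the large one: rim centre at crop (557,122), large recess at (577,222). I'll measure its offset and tilt.

```bash
cat > m.py <<'E'
from h import *
def proj(c,X):
    q=c['K']@(c['R']@np.array(X,float)+c['t']);return q[:2]/q[2]
def edges(c,x,y,z0,zs,r,thr=25):
    """silhouette of a held blue body, in the scene view: offset of its mid-line from the nominal axis (px) at several heights"""
    hsv=cv2.cvtColor(c['image'],cv2.COLOR_RGB2HSV);out=[]
    for z in zs:
        p=proj(c,(x,y,z0+z));q=proj(c,(x,y+.001,z0+z));s=np.linalg.norm(q-p)*1e3  # px per m along y
        row=hsv[int(round(p[1]))];u0=int(p[0]);m=cv2.inRange(hsv[int(round(p[1]))][None],np.array((90,40,0)),np.array((130,255,140)))[0]
        w=np.where(m[max(0,u0-35):u0+35])[0]+u0-35
        out.append((z,np.round(p,1),(w.min(),w.max()) if len(w) else None,round(s,1)))
    return out
E
python3 - <<'E'
from m import *
import pickle
c=pickle.load(open('cap2.pkl','rb'))['scene'];x,y,zt=.5327,-.2966,.0985;u=zt-.0132
_,e=blob(c,(85+157/3.077,170+0+122/3.077),(5,70,70),(20,255,255),r=18)
print('medium cork',e,'nominal',proj(c,(x,y,u+.059)),'onz',onz(c,e[0],u+.059))
c1=pickle.load(open('cap0.pkl','rb'))['scene']
for z in(.062,0.01,0): print(z,proj(c,(x,y,u+z)))
hsv=cv2.cvtColor(c['image'],cv2.COLOR_RGB2HSV);m=cv2.inRange(hsv,np.array((90,40,0)),np.array((135,255,150)))
for r in range(212,250,3):
    w=np.where(m[r,110:170])[0]+110;print(r,w.min() if len(w) else 0,w.max() if len(w) else 0,end='; ')
# nominal silhouette of upright cylinder body
a=np.linspace(0,2*np.pi,200)
for rad,za,zb in((.027,.010,.062),):
    pts=np.array([proj(c,(x+rad*np.cos(t),y+rad*np.sin(t),u+z)) for t in a for z in(za,zb)],np.float32)
    h=cv2.convexHull(pts)[:,0];im=np.zeros((480,640),np.uint8);cv2.fillPoly(im,[h.astype(int)],255)
    print('\nnominal');
    for r in range(212,250,3):
        w=np.where(im[r])[0];print(r,w.min() if len(w) else 0,w.max() if len(w) else 0,end='; ')
E
```

```text
medium cork ((134.60586547851562, 209.74635314941406), (14.257121086120605, 25.963794708251953), 79.80928039550781) nominal [133.23800191 209.26792558] onz [ 0.53462992 -0.29440443  0.1443    ]
0.062 [132.94786128 207.98329004]
0.01 [137.82853737 229.59312079]
0 [138.73228797 233.59459459]
212 119 151; 215 120 158; 218 121 158; 221 123 159; 224 123 153; 227 124 153; 230 125 152; 233 130 155; 236 131 158; 239 125 159; 242 125 159; 245 124 159; 248 125 160; 
nominal
212 117 149; 215 118 150; 218 119 150; 221 119 151; 224 120 152; 227 121 152; 230 121 152; 233 122 150; 236 124 147; 239 129 141; 242 0 0; 245 0 0; 248 0 0;
```

>>> move_arm(
  rows=[
    {"tx": -2.1, "ty": 0.6, "tz": 4, "ax": 0, "ay": 0, "az": 0, "hand": 0.0},
    {"tx": -2.1, "ty": 0.6, "tz": 10, "ax": 0, "ay": 0, "az": 0, "hand": 0.0},
    {"tx": -2.1, "ty": 0.6, "tz": 15, "ax": 0, "ay": 0, "az": 0, "hand": 0.0},
    {"tx": -2.1, "ty": 0.6, "tz": 16, "ax": 0, "ay": 0, "az": 0, "hand": 0.0},
    {"tx": -2.1, "ty": 0.6, "tz": 16, "ax": 0, "ay": 0, "az": 0, "hand": 0.0},
    {"tx": -2.1, "ty": 0.6, "tz": 16, "ax": 0, "ay": 0, "az": 0, "hand": 0.0},
  ],
)

```text
time_s: 14.85
eef_pos: [0.5304, -0.2976, 0.082]
tcp_rot: [180.0, -0.0, 0.0]
force: [-0.6, 0.2, -2.1]
gripper_width: 0.0538
grip_force: 43.3
```

```bash
python3 - <<'E'
from workcell import *
from m import *
import pickle
d={n:capture(n) for n in('top','scene')};s=sense();print(s['eef_pos'],s['force'])
pickle.dump(d,open('cap3.pkl','wb'))
A=d['top']['image'][230:320,460:550];B=d['scene']['image'][190:280,105:195]
f=lambda i:cv2.resize(np.clip(i.astype(float)*1.8,0,255).astype(np.uint8)[:,:,::-1],(400,400),interpolation=cv2.INTER_CUBIC)
cv2.imwrite('pics/c5.png',np.hstack([f(A),f(B)]))
E
```

```text
[ 0.53055957 -0.2977097   0.08230552] [-0.08269643 -0.3174291  -2.96341429]
```

View pics/c5.png

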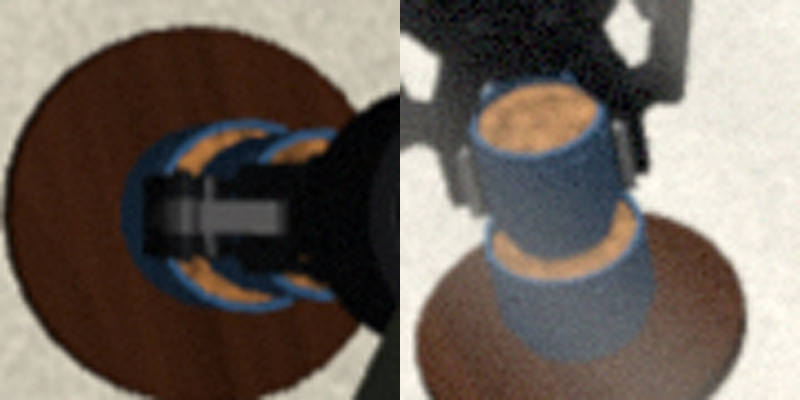

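```bash
python3 - <<'E'
from m import *
import pickle
c=pickle.load(open('cap3.pkl','rb'))['top'];x,y=.5321,-.2972
a=np.linspace(0,2*np.pi,720)
def circ(z,r): return np.array([proj(c,(x+r*np.cos(t),y+r*np.sin(t),z)) for t in a])
L=circ(.066,.033);Li=circ(.066,.030);M=circ(.1311,.027)
g=c['image'].astype(int)
def at(C,u,top):
    k=C[np.abs(C[:,0]-u)<.6];k=k[k[:,1]<C[:,1].mean()] if top else k[k[:,1]>C[:,1].mean()];return k[:,1].mean()
for u in(505,510,515,520):
    print(u,'L top/bot nominal outer',round(at(L,u,1),1),round(at(L,u,0),1),'inner',round(at(Li,u,1),1),round(at(Li,u,0),1))
    for r0 in(255,293):print('  ',r0,[tuple(g[r,u]) for r in range(r0,r0+11)])
for u in(527,531):
    print(u,'M',round(at(M,u,1),1),round(at(M,u,0),1))
    for r0 in(257,290):print('  ',r0,[tuple(g[r,u]) for r in range(r0,r0+11)])
E
```

```text
505 L top/bot nominal outer 258.2 296.3 inner 260.5 294.1
   255 [(np.int64(31), np.int64(17), np.int64(9)), (np.int64(32), np.int64(16), np.int64(8)), (np.int64(24), np.int64(14), np.int64(10)), (np.int64(13), np.int64(15), np.int64(18)), (np.int64(16), np.int64(30), np.int64(44)), (np.int64(31), np.int64(45), np.int64(63)), (np.int64(64), np.int64(54), np.int64(53)), (np.int64(92), np.int64(62), np.int64(38)), (np.int64(96), np.int64(63), np.int64(34)), (np.int64(96), np.int64(63), np.int64(33)), (np.int64(91), np.int64(60), np.int64(34))]
   293 [(np.int64(87), np.int64(58), np.int64(36)), (np.int64(68), np.int64(53), np.int64(44)), (np.int64(38), np.int64(46), np.int64(58)), (np.int64(24), np.int64(41), np.int64(58)), (np.int64(15), np.int64(27), np.int64(38)), (np.int64(13), np.int64(15), np.int64(20)), (np.int64(19), np.int64(12), np.int64(8)), (np.int64(26), np.int64(14), np.int64(8)), (np.int64(26), np.int64(13), np.int64(6)), (np.int64(26), np.int64(13), np.int64(6)), (np.int64(26), np.int64(13), np.int64(6))]
510 L top/bot nominal outer 256.4 298.5 inner 258.4 296.4
   255 
[... 4315 characters left out ...]
64(33)), (np.int64(83), np.int64(56), np.int64(30)), (np.int64(49), np.int64(31), np.int64(19)), (np.int64(9), np.int64(8), np.int64(7)), (np.int64(0), np.int64(0), np.int64(1)), (np.int64(3), np.int64(3), np.int64(4))]
   290 [(np.int64(3), np.int64(6), np.int64(5)), (np.int64(2), np.int64(1), np.int64(2)), (np.int64(5), np.int64(4), np.int64(5)), (np.int64(23), np.int64(16), np.int64(11)), (np.int64(46), np.int64(35), np.int64(25)), (np.int64(47), np.int64(46), np.int64(50)), (np.int64(28), np.int64(43), np.int64(61)), (np.int64(27), np.int64(31), np.int64(42)), (np.int64(30), np.int64(15), np.int64(10)), (np.int64(30), np.int64(14), np.int64(5)), (np.int64(31), np.int64(16), np.int64(8))]
```

Both rims match their nominal circles with the same +0.5 px row offset, so the medium is within about 0.4 mm of the large in x. Lowering now.

>>> move_arm(
  rows=[
    {"tx": 0, "ty": -0.4, "tz": 1, "ax": 0, "ay": 0, "az": 0, "hand": 0.0},
    {"tx": 0, "ty": -0.4, "tz": 2, "ax": 0, "ay": 0, "az": 0, "hand": 0.0},
    {"tx": 0, "ty": -0.4, "tz": 3, "ax": 0, "ay": 0, "az": 0, "hand": 0.0},
    {"tx": 0, "ty": -0.4, "tz": 4, "ax": 0, "ay": 0, "az": 0, "hand": 0.0},
    {"tx": 0, "ty": -0.4, "tz": 5, "ax": 0, "ay": 0, "az": 0, "hand": 0.0},
    {"tx": 0, "ty": -0.4, "tz": 5, "ax": 0, "ay": 0, "az": 0, "hand": 0.0},
  ],
)

```text
time_s: 15.55
eef_pos: [0.5302, -0.297, 0.0768]
tcp_rot: [-180.0, 0.0, 0.0]
force: [-0.3, 0.7, -3.9]
gripper_width: 0.0541
grip_force: 43.3
```

>>> move_arm(
  rows=[
    {"tx": 0, "ty": 0, "tz": 1, "ax": 0, "ay": 0, "az": 0, "hand": 0.0},
    {"tx": 0, "ty": 0, "tz": 2, "ax": 0, "ay": 0, "az": 0, "hand": 0.0},
    {"tx": 0, "ty": 0, "tz": 3, "ax": 0, "ay": 0, "az": 0, "hand": 0.0},
    {"tx": 0, "ty": 0, "tz": 3, "ax": 0, "ay": 0, "az": 0, "hand": 0.0},
  ],
)

```text
time_s: 15.95
eef_pos: [0.5302, -0.297, 0.0738]
tcp_rot: [-180.0, 0.0, 0.0]
force: [-0.5, 0.8, -3.7]
gripper_width: 0.0536
grip_force: 43.3
```

>>> move_arm(
  rows=[
    {"tx": 0, "ty": 0, "tz": 0.4, "ax": 0, "ay": 0, "az": 0, "hand": 0.0},
    {"tx": 0, "ty": 0, "tz": 0.8, "ax": 0, "ay": 0, "az": 0, "hand": 0.0},
    {"tx": 0, "ty": 0, "tz": 0.8, "ax": 0, "ay": 0, "az": 0, "hand": 0.0},
  ],
)

```text
time_s: 16.25
eef_pos: [0.5304, -0.2972, 0.0733]
tcp_rot: [180.0, -0.0, 0.0]
force: [-0.5, 0.2, -3.9]
gripper_width: 0.0537
grip_force: 43.3
```

>>> move_arm(
  rows=[
    {"tx": 0, "ty": 0, "tz": 0.4, "ax": 0, "ay": 0, "az": 0, "hand": 0.0},
    {"tx": 0, "ty": 0, "tz": 0.8, "ax": 0, "ay": 0, "az": 0, "hand": 0.0},
    {"tx": 0, "ty": 0, "tz": 0.8, "ax": 0, "ay": 0, "az": 0, "hand": 0.0},
  ],
)

```text
time_s: 16.55
eef_pos: [0.5304, -0.2972, 0.0732]
tcp_rot: [180.0, -0.0, 0.0]
force: [-1.2, 1.9, 1.3]
gripper_width: 0.0537
grip_force: 43.7
```

>>> move_arm(
  rows=[
    {"tx": 0, "ty": 0, "tz": 0, "ax": 0, "ay": 0, "az": 0, "hand": 0.35},
    {"tx": 0, "ty": 0, "tz": 0, "ax": 0, "ay": 0, "az": 0, "hand": 0.8},
    {"tx": 0, "ty": 0, "tz": 0, "ax": 0, "ay": 0, "az": 0, "hand": 1},
    {"tx": 0, "ty": 0, "tz": -5, "ax": 0, "ay": 0, "az": 0, "hand": 1},
    {"tx": 0, "ty": 0, "tz": -25, "ax": 0, "ay": 0, "az": 0, "hand": 1},
    {"tx": 0, "ty": 0, "tz": -55, "ax": 0, "ay": 0, "az": 0, "hand": 1},
    {"tx": 0, "ty": 0, "tz": -85, "ax": 0, "ay": 0, "az": 0, "hand": 1},
    {"tx": 13, "ty": -45, "tz": -90, "ax": 0, "ay": 0, "az": 0, "hand": 1},
    {"tx": 26, "ty": -90, "tz": -90, "ax": 0, "ay": 0, "az": 0, "hand": 1},
    {"tx": 39, "ty": -135, "tz": -90, "ax": 0, "ay": 0, "az": 0, "hand": 1},
  ],
)

```text
time_s: 17.55
eef_pos: [0.5701, -0.1614, 0.1638]
tcp_rot: [180.0, -0.1, -0.1]
force: [0.4, 0.0, -0.7]
gripper_width: 0.0857
grip_force: 0.0
```

>>> move_arm(
  rows=[
    {"tx": 14, "ty": -45, "tz": 0, "ax": 0, "ay": 0, "az": 0, "hand": 1},
    {"tx": 27, "ty": -90, "tz": 0, "ax": 0, "ay": 0, "az": 0, "hand": 1},
    {"tx": 40, "ty": -135, "tz": 0, "ax": 0, "ay": 0, "az": 0, "hand": 1},
    {"tx": 54, "ty": -180, "tz": 0, "ax": 0, "ay": 0, "az": 0, "hand": 1},
    {"tx": 64, "ty": -212, "tz": 10, "ax": 0, "ay": 0, "az": 0, "hand": 1},
    {"tx": 65.8, "ty": -219, "tz": 40, "ax": 0, "ay": 0, "az": 0, "hand": 1},
    {"tx": 65.8, "ty": -220.3, "tz": 70, "ax": 0, "ay": 0, "az": 0, "hand": 1},
    {"tx": 65.8, "ty": -220.3, "tz": 80, "ax": 0, "ay": 0, "az": 0, "hand": 1},
    {"tx": 65.8, "ty": -220.3, "tz": 80, "ax": 0, "ay": 0, "az": 0, "hand": 1},
  ],
)

```text
time_s: 18.45
eef_pos: [0.6332, 0.0582, 0.0804]
tcp_rot: [-180.0, 0.3, 0.0]
force: [-0.0, -0.6, 0.6]
gripper_width: 0.0853
grip_force: 0.0
```

```bash
python3 - <<'E'
from workcell import *
from m import *
import pickle
d={n:capture(n) for n in('top','scene')};s=sense();print(s['eef_pos'],s['tcp_rot'])
T=d['top'];pickle.dump(d,open('cap4.pkl','wb'))
_,e=blob(T,(528,278),(5,100,60),(20,255,255),r=22);print(e,onz(T,e[0],.060+.059))
cv2.imwrite('pics/c6.png',np.hstack([cv2.resize(np.clip(i.astype(float)*1.7,0,255).astype(np.uint8)[:,:,::-1],(400,400)) for i in(T['image'][200:360,420:580],d['scene']['image'][170:330,80:240])]))
E
```

```text
[0.6359023  0.05769852 0.08367392] [ 1.79994685e+02 -1.04891467e-01 -1.52175270e-02]
((529.3114624023438, 277.762939453125), (31.54790687561035, 32.93955993652344), 159.60630798339844) [ 0.53154867 -0.29754676  0.119     ]
```

View pics/c6.png

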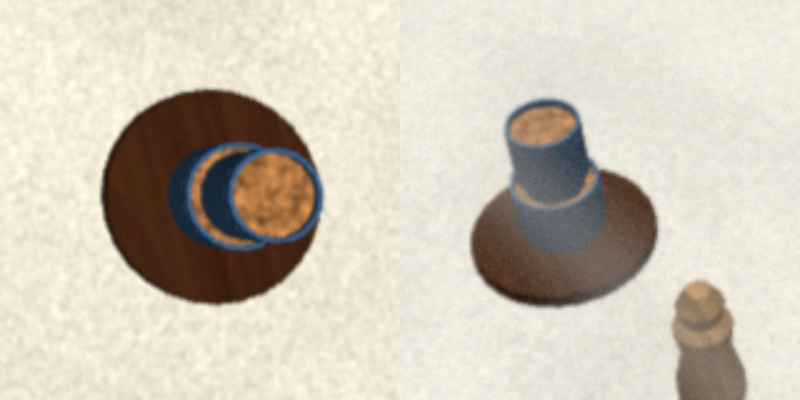

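The medium canister stands upright in the large one's recess: top-view recess at (529,278), or (531.5,-297.5) mm, matching the large. Next is the small canister.

>>> move_arm(
  rows=[
    {"tx": -0.6, "ty": 0, "tz": 25, "ax": 0, "ay": 0, "az": 0, "hand": 1},
    {"tx": -0.6, "ty": 0, "tz": 50, "ax": 0, "ay": 0, "az": 0, "hand": 1},
    {"tx": -0.6, "ty": 0, "tz": 64, "ax": 0, "ay": 0, "az": 0, "hand": 0.8},
    {"tx": -0.6, "ty": 0, "tz": 70.5, "ax": 0, "ay": 0, "az": 0, "hand": 0.6},
    {"tx": -0.6, "ty": 0, "tz": 70.5, "ax": 0, "ay": 0, "az": 0, "hand": 0.4},
    {"tx": -0.6, "ty": 0, "tz": 70.5, "ax": 0, "ay": 0, "az": 0, "hand": 0.2},
    {"tx": -0.6, "ty": 0, "tz": 70.5, "ax": 0, "ay": 0, "az": 0, "hand": 0.1},
    {"tx": -0.6, "ty": 0, "tz": 70.5, "ax": 0, "ay": 0, "az": 0, "hand": 0},
    {"tx": -0.6, "ty": 0, "tz": 70.5, "ax": 0, "ay": 0, "az": 0, "hand": -0.1},
    {"tx": -0.6, "ty": 0, "tz": 70.5, "ax": 0, "ay": 0, "az": 0, "hand": -0.1},
  ],
  grip_force=20,
)

```text
time_s: 19.55
eef_pos: [0.6356, 0.058, 0.0134]
tcp_rot: [180.0, -0.1, 0.0]
force: [-0.2, -0.3, 5.5]
gripper_width: 0.0413
grip_force: 20.9
```

>>> move_arm(
  rows=[
    {"tx": 0, "ty": 0, "tz": 0, "ax": 0, "ay": 0, "az": 0, "hand": -0.1},
    {"tx": 0, "ty": 0, "tz": 0, "ax": 0, "ay": 0, "az": 0, "hand": -0.1},
  ],
)

```text
time_s: 19.75
eef_pos: [0.6356, 0.058, 0.0134]
tcp_rot: [180.0, -0.1, 0.0]
force: [-0.9, -0.4, 5.8]
gripper_width: 0.0414
grip_force: 20.9
```

>>> move_arm(
  rows=[
    {"tx": 0, "ty": 0, "tz": 0, "ax": 0, "ay": 0, "az": 0, "hand": 0.4},
    {"tx": 0, "ty": 0, "tz": 0, "ax": 0, "ay": 0, "az": 0, "hand": 0.6},
    {"tx": 0, "ty": 0, "tz": 0, "ax": 0, "ay": 0, "az": 0, "hand": 0.6},
    {"tx": 0, "ty": 0, "tz": 0, "ax": 0, "ay": 0, "az": -8, "hand": 0.6},
    {"tx": 0, "ty": 0, "tz": 0, "ax": 0, "ay": 0, "az": -16, "hand": 0.6},
    {"tx": 0, "ty": 0, "tz": 0, "ax": 0, "ay": 0, "az": -24, "hand": 0.6},
    {"tx": 0, "ty": 0, "tz": 0, "ax": 0, "ay": 0, "az": -32, "hand": 0.6},
    {"tx": 0, "ty": 0, "tz": 0, "ax": 0, "ay": 0, "az": -40, "hand": 0.6},
    {"tx": 0, "ty": 0, "tz": 0, "ax": 0, "ay": 0, "az": -48, "hand": 0.6},
    {"tx": 0, "ty": 0, "tz": 0, "ax": 0, "ay": 0, "az": -56, "hand": 0.6},
  ],
)

```text
time_s: 20.75
eef_pos: [0.6339, 0.0583, 0.0114]
tcp_rot: [-179.9, 0.0, 56.4]
force: [0.3, 0.5, 0.1]
gripper_width: 0.0682
grip_force: 0.0
```

>>> move_arm(
  rows=[
    {"tx": 0, "ty": 0, "tz": 0, "ax": 0, "ay": 0, "az": -8, "hand": 0.6},
    {"tx": 0, "ty": 0, "tz": 0, "ax": 0, "ay": 0, "az": -16, "hand": 0.6},
    {"tx": 0, "ty": 0, "tz": 0, "ax": 0, "ay": 0, "az": -24, "hand": 0.6},
    {"tx": 0, "ty": 0, "tz": 0, "ax": 0, "ay": 0, "az": -32, "hand": 0.6},
    {"tx": 0, "ty": 0, "tz": 0, "ax": 0, "ay": 0, "az": -34, "hand": 0.6},
    {"tx": 0, "ty": 0, "tz": 0, "ax": 0, "ay": 0, "az": -34, "hand": 0.2},
    {"tx": 0, "ty": 0, "tz": 0, "ax": 0, "ay": 0, "az": -34, "hand": 0.0},
    {"tx": 0, "ty": 0, "tz": 0, "ax": 0, "ay": 0, "az": -34, "hand": -0.1},
    {"tx": 0, "ty": 0, "tz": 0, "ax": 0, "ay": 0, "az": -34, "hand": -0.2},
    {"tx": 0, "ty": 0, "tz": 0, "ax": 0, "ay": 0, "az": -34, "hand": -0.2},
  ],
  grip_force=30,
)

```text
time_s: 21.75
eef_pos: [0.6344, 0.0583, 0.0119]
tcp_rot: [180.0, -0.0, 90.0]
force: [0.9, 0.3, -0.2]
gripper_width: 0.0418
grip_force: 30.6
```

>>> move_arm(
  rows=[
    {"tx": 0, "ty": 0, "tz": 0, "ax": 0, "ay": 0, "az": 0, "hand": -0.2},
    {"tx": 0, "ty": 0, "tz": 0, "ax": 0, "ay": 0, "az": 0, "hand": -0.2},
  ],
)

```text
time_s: 21.95
eef_pos: [0.6344, 0.0582, 0.0119]
tcp_rot: [180.0, -0.0, 90.0]
force: [0.7, 0.4, -0.1]
gripper_width: 0.042
grip_force: 30.6
```

>>> move_arm(
  rows=[
    {"tx": 0, "ty": 0, "tz": -8, "ax": 0, "ay": 0, "az": 0, "hand": -0.2},
    {"tx": 0, "ty": 0, "tz": -30, "ax": 0, "ay": 0, "az": 0, "hand": -0.2},
    {"tx": 0, "ty": 0, "tz": -65, "ax": 0, "ay": 0, "az": 0, "hand": -0.2},
    {"tx": -5, "ty": -1, "tz": -100, "ax": 0, "ay": 0, "az": 0, "hand": -0.2},
    {"tx": -30, "ty": -8, "tz": -130, "ax": 0, "ay": 0, "az": 0, "hand": -0.2},
    {"tx": -68, "ty": -19, "tz": -140, "ax": 0, "ay": 0, "az": 0, "hand": -0.2},
    {"tx": -110, "ty": -31, "tz": -140, "ax": 0, "ay": 0, "az": 0, "hand": -0.2},
    {"tx": -152, "ty": -43, "tz": -140, "ax": 0, "ay": 0, "az": 0, "hand": -0.2},
    {"tx": -194, "ty": -55, "tz": -140, "ax": 0, "ay": 0, "az": 0, "hand": -0.2},
    {"tx": -236, "ty": -68, "tz": -140, "ax": 0, "ay": 0, "az": 0, "hand": -0.2},
  ],
)

```text
time_s: 22.95
eef_pos: [0.5656, -0.1792, 0.1524]
tcp_rot: [180.0, 0.0, 90.0]
force: [-0.4, 0.2, -1.3]
gripper_width: 0.042
grip_force: 30.7
```

>>> move_arm(
  rows=[
    {"tx": -42, "ty": -12, "tz": 0, "ax": 0, "ay": 0, "az": 0, "hand": -0.2},
    {"tx": -80, "ty": -23, "tz": 0, "ax": 0, "ay": 0, "az": 0, "hand": -0.2},
    {"tx": -106, "ty": -31, "tz": 0, "ax": 0, "ay": 0, "az": 0, "hand": -0.2},
    {"tx": -117, "ty": -34, "tz": 2, "ax": 0, "ay": 0, "az": 0, "hand": -0.2},
    {"tx": -119.2, "ty": -34.5, "tz": 6, "ax": 0, "ay": 0, "az": 0, "hand": -0.2},
    {"tx": -119.2, "ty": -34.5, "tz": 12, "ax": 0, "ay": 0, "az": 0, "hand": -0.2},
    {"tx": -119.2, "ty": -34.5, "tz": 14, "ax": 0, "ay": 0, "az": 0, "hand": -0.2},
    {"tx": -119.2, "ty": -34.5, "tz": 14, "ax": 0, "ay": 0, "az": 0, "hand": -0.2},
    {"tx": -119.2, "ty": -34.5, "tz": 14, "ax": 0, "ay": 0, "az": 0, "hand": -0.2},
  ],
)

```text
time_s: 23.85
eef_pos: [0.5324, -0.2958, 0.1378]
tcp_rot: [-180.0, -0.0, 90.1]
force: [-0.7, -0.5, -1.5]
gripper_width: 0.0414
grip_force: 30.7
```

```bash
python3 - <<'E'
from workcell import *
from m import *
import pickle
d={n:capture(n) for n in('top','scene')};s=sense();print(s['eef_pos'],s['tcp_rot'],s['force'],s['gripper_width'])
T=d['top'];pickle.dump(d,open('cap5.pkl','wb'))
cv2.imwrite('pics/c7.png',np.hstack([cv2.resize(np.clip(i.astype(float)*1.8,0,255).astype(np.uint8)[:,:,::-1],(400,400),interpolation=cv2.INTER_CUBIC) for i in(T['image'][230:330,470:570],d['scene']['image'][160:260,95:195])]))
E
```

```text
[ 0.53247735 -0.29644155  0.13818911] [1.79979421e+02 1.11175199e-02 9.00866356e+01] [ 0.18519158 -0.27686779 -0.62743268] 0.041945149057989135
```

View pics/c7.png

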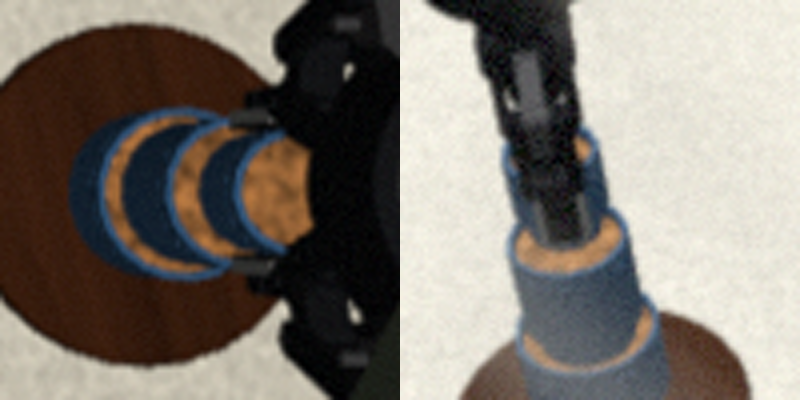

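The small canister hovers over the stack. The left rim edges in the top view are large crop x 102, medium 166 and small 235, and I'll compare them with the nominal ones.

```bash
python3 - <<'E'
from m import *
import pickle
c=pickle.load(open('cap5.pkl','rb'))['top'];a=np.linspace(0,2*np.pi,720)
g=c['image'][:,:,0].astype(int);b=c['image'][:,:,2].astype(int)
for n,y,z,r in(('L',-.2972,.066,.033),('M',-.2972,.122,.027),('S',-.2966,.1723,.021)):
    for rr,t in((r,'outer'),(r-.003,'inner')):
        C=np.array([proj(c,(.532+rr*np.cos(q),y+rr*np.sin(q),z)) for q in a]);i=C[:,0].argmin();u,v=C[i]
        print(n,t,np.round((u,v),1),end=' ')
    v=int(round(v));u=int(u);print([f'{x}:{g[v-1:v+2,x].mean()-b[v-1:v+2,x].mean():.0f}' for x in range(u-6,u+4)])
E
```

```text
L outer [493.7 277. ] L inner [495.7 277.1] ['489:-15', '490:-14', '491:-15', '492:-16', '493:-15', '494:-24', '495:-33', '496:19', '497:52', '498:57']
M outer [510.6 276.8] M inner [512.7 276.8] ['506:-15', '507:-14', '508:-15', '509:-16', '510:-15', '511:-27', '512:-34', '513:12', '514:49', '515:59']
S outer [528.1 276.7] S inner [530.4 276.8] ['524:-15', '525:-14', '526:-18', '527:-16', '528:-29', '529:-36', '530:6', '531:47', '532:58', '533:59']
```

>>> move_arm(
  rows=[
    {"tx": -0.6, "ty": -0.4, "tz": 1, "ax": 0, "ay": 0, "az": 0, "hand": -0.2},
    {"tx": -0.6, "ty": -0.4, "tz": 1, "ax": 0, "ay": 0, "az": 0, "hand": -0.2},
    {"tx": -0.6, "ty": -0.4, "tz": 1, "ax": 0, "ay": 0, "az": 0, "hand": -0.2},
    {"tx": -0.6, "ty": -0.4, "tz": 1, "ax": 0, "ay": 0, "az": 0, "hand": -0.2},
    {"tx": -0.6, "ty": -0.4, "tz": 1, "ax": 0, "ay": 0, "az": 0, "hand": -0.2},
  ],
)

```text
time_s: 24.45
eef_pos: [0.5316, -0.2977, 0.137]
tcp_rot: [180.0, 0.0, 90.0]
force: [-0.2, 0.7, -0.6]
gripper_width: 0.0416
grip_force: 30.7
```

```bash
cat > chk.py <<'E'
from workcell import *
from m import *
a=np.linspace(0,2*np.pi,720)
c=capture('top');s=sense();p=s['eef_pos'];print(p,s['force'])
D=c['image'][:,:,0].astype(float)-c['image'][:,:,2]
for n,x,y,z,r in(('M',.5319,-.2972,.122,.024),('S',p[0],p[1]-.0002,p[2]-.0119+.046,.018)):
    C=np.array([proj(c,(x+r*np.cos(q),y+r*np.sin(q),z)) for q in a]);m=C.mean(0)
    for k in range(0,720,20):   # radial position of the rim/cork edge against the nominal inner rim circle
        d=(C[k]-m)/np.linalg.norm(C[k]-m)
        if d[0]>-.3: continue
        t=np.arange(-4,4.01,.1);P=(C[k]+t[:,None]*d).astype(np.float32)
        v=cv2.remap(D.astype(np.float32),P[None,:,0],P[None,:,1],cv2.INTER_LINEAR)[0]
        i=np.where((v[:-1]>10)&(v[1:]<=10))[0]
        if len(i) and v.min()<-20: print(n,'dir',np.round(d,2),'edge - nominal px',round(t[i[0]],1))
E
python3 chk.py
```

```text
[ 0.53160716 -0.29769857  0.13698917] [ 0.26199097 -0.76411774 -1.7196227 ]
M dir [-0.35 -0.94] edge - nominal px -0.6
M dir [-0.51 -0.86] edge - nominal px -0.8
M dir [-0.65 -0.76] edge - nominal px -0.5
M dir [-0.77 -0.64] edge - nominal px -0.5
M dir [-0.86 -0.51] edge - nominal px -0.4
M dir [-0.94 -0.35] edge - nominal px -0.4
M dir [-0.98 -0.19] edge - nominal px -0.3
M dir [-1.   -0.02] edge - nominal px -0.2
M dir [-0.99  0.16] edge - nominal px -0.2
M dir [-0.94  0.33] edge - nominal px -0.2
M dir [-0.87  0.49] edge - nominal px -0.3
M dir [-0.77  0.64] edge - nominal px -0.2
M dir [-0.64  0.77] edge - nominal px 0.0
M dir [-0.49  0.87] edge - nominal px 0.0
M dir [-0.33  0.94] edge - nominal px -0.1
S dir [-0.36 -0.93] edge - nominal px -1.0
S dir [-0.51 -0.86] edge - nominal px -0.8
S dir [-0.65 -0.76] edge - nominal px -0.8
S dir [-0.77 -0.64] edge - nominal px -0.6
S dir [-0.86 -0.51] edge - nominal px -0.6
S dir [-0.94 -0.35] edge - nominal px -0.6
S dir [-0.98 -0.19] edge - nominal px -0.5
S dir [-1.   -0.02] edge - nominal px -0.4
S dir [-0.99  0.16] edge - nominal px -0.1
S dir [-0.94  0.33] edge - nominal px -0.1
S dir [-0.87  0.49] edge - nominal px 0.1
S dir [-0.77  0.64] edge - nominal px -0.1
S dir [-0.64  0.77] edge - nominal px 0.2
S dir [-0.49  0.87] edge - nominal px 0.1
S dir [-0.33  0.94] edge - nominal px 0.1
```

The rim fits agree to about 0.6 mm, so I'll apply that correction and lower.

>>> move_arm(
  rows=[
    {"tx": 0.5, "ty": 0.6, "tz": 1, "ax": 0, "ay": 0, "az": 0, "hand": -0.2},
    {"tx": 0.5, "ty": 0.6, "tz": 2, "ax": 0, "ay": 0, "az": 0, "hand": -0.2},
    {"tx": 0.5, "ty": 0.6, "tz": 3, "ax": 0, "ay": 0, "az": 0, "hand": -0.2},
    {"tx": 0.5, "ty": 0.6, "tz": 4, "ax": 0, "ay": 0, "az": 0, "hand": -0.2},
    {"tx": 0.5, "ty": 0.6, "tz": 5, "ax": 0, "ay": 0, "az": 0, "hand": -0.2},
    {"tx": 0.5, "ty": 0.6, "tz": 6, "ax": 0, "ay": 0, "az": 0, "hand": -0.2},
    {"tx": 0.5, "ty": 0.6, "tz": 6, "ax": 0, "ay": 0, "az": 0, "hand": -0.2},
  ],
)

```text
time_s: 25.2
eef_pos: [0.5321, -0.297, 0.1307]
tcp_rot: [-180.0, -0.0, 90.0]
force: [0.5, 0.5, -0.9]
gripper_width: 0.042
grip_force: 30.7
```

>>> move_arm(
  rows=[
    {"tx": 0, "ty": 0, "tz": 0.8, "ax": 0, "ay": 0, "az": 0, "hand": -0.2},
    {"tx": 0, "ty": 0, "tz": 1.6, "ax": 0, "ay": 0, "az": 0, "hand": -0.2},
    {"tx": 0, "ty": 0, "tz": 2.2, "ax": 0, "ay": 0, "az": 0, "hand": -0.2},
    {"tx": 0, "ty": 0, "tz": 2.2, "ax": 0, "ay": 0, "az": 0, "hand": -0.2},
  ],
)

```text
time_s: 25.6
eef_pos: [0.5322, -0.297, 0.1286]
tcp_rot: [-180.0, -0.0, 90.0]
force: [0.3, -1.0, -0.8]
gripper_width: 0.042
grip_force: 30.7
```

>>> move_arm(
  rows=[
    {"tx": 0, "ty": 0, "tz": 0.4, "ax": 0, "ay": 0, "az": 0, "hand": -0.2},
    {"tx": 0, "ty": 0, "tz": 0.8, "ax": 0, "ay": 0, "az": 0, "hand": -0.2},
    {"tx": 0, "ty": 0, "tz": 0.8, "ax": 0, "ay": 0, "az": 0, "hand": -0.2},
  ],
)

```text
time_s: 25.9
eef_pos: [0.5322, -0.2971, 0.1279]
tcp_rot: [180.0, 0.0, 90.0]
force: [-0.3, 0.4, -0.7]
gripper_width: 0.0418
grip_force: 30.8
```

Underside is at 116.0 mm, right at the recess floor.

>>> move_arm(
  rows=[
    {"tx": 0, "ty": 0, "tz": 0.4, "ax": 0, "ay": 0, "az": 0, "hand": -0.2},
    {"tx": 0, "ty": 0, "tz": 0.6, "ax": 0, "ay": 0, "az": 0, "hand": -0.2},
    {"tx": 0, "ty": 0, "tz": 0.6, "ax": 0, "ay": 0, "az": 0, "hand": -0.2},
  ],
)

```text
time_s: 26.2
eef_pos: [0.5323, -0.2972, 0.1279]
tcp_rot: [180.0, 0.0, 90.0]
force: [-1.4, 1.0, 2.6]
gripper_width: 0.0416
grip_force: 31.0
```

>>> move_arm(
  rows=[
    {"tx": 0, "ty": 0, "tz": 0, "ax": 0, "ay": 0, "az": 0, "hand": 0.1},
    {"tx": 0, "ty": 0, "tz": 0, "ax": 0, "ay": 0, "az": 0, "hand": 0.5},
    {"tx": 0, "ty": 0, "tz": 0, "ax": 0, "ay": 0, "az": 0, "hand": 0.5},
    {"tx": 0, "ty": 0, "tz": -5, "ax": 0, "ay": 0, "az": 0, "hand": 0.5},
    {"tx": 0, "ty": 0, "tz": -25, "ax": 0, "ay": 0, "az": 0, "hand": 0.5},
    {"tx": 0, "ty": 0, "tz": -55, "ax": 0, "ay": 0, "az": 0, "hand": 0.5},
    {"tx": 0, "ty": 0, "tz": -80, "ax": 0, "ay": 0, "az": 0, "hand": 0.5},
    {"tx": 45, "ty": 12, "tz": -80, "ax": 0, "ay": 0, "az": 0, "hand": 0.5},
    {"tx": 90, "ty": 24, "tz": -80, "ax": 0, "ay": 0, "az": 0, "hand": 0.5},
    {"tx": 135, "ty": 36, "tz": -70, "ax": 0, "ay": 0, "az": 0, "hand": 0.5},
  ],
)

```text
time_s: 27.2
eef_pos: [0.5698, -0.1617, 0.1999]
tcp_rot: [179.7, 0.1, 89.9]
force: [0.7, -0.5, -0.2]
gripper_width: 0.0641
grip_force: 0.0
```

>>> move_arm(
  rows=[
    {"tx": 45, "ty": 12, "tz": 10, "ax": 0, "ay": 0, "az": 0, "hand": 0.3},
    {"tx": 80, "ty": 23, "tz": 40, "ax": 0, "ay": 0, "az": 0, "hand": 0.2},
    {"tx": 100, "ty": 28.5, "tz": 75, "ax": 0, "ay": 0, "az": 0, "hand": 0.2},
    {"tx": 103.8, "ty": 29.3, "tz": 110, "ax": 0, "ay": 0, "az": 0, "hand": 0.2},
    {"tx": 103.8, "ty": 29.3, "tz": 120, "ax": 0, "ay": 0, "az": 0, "hand": 0.2},
    {"tx": 103.8, "ty": 29.3, "tz": 120, "ax": 0, "ay": 0, "az": 0, "hand": 0.2},
    {"tx": 103.8, "ty": 29.3, "tz": 120, "ax": 0, "ay": 0, "az": 0, "hand": 0.2},
  ],
)

```text
time_s: 27.9
eef_pos: [0.5987, -0.0593, 0.079]
tcp_rot: [179.8, 0.0, 90.0]
force: [0.1, -0.3, 0.4]
gripper_width: 0.0512
grip_force: 0.0
```

```bash
python3 - <<'E'
from workcell import *
from m import *
import pickle
d={n:capture(n) for n in('top','scene')};s=sense();print(s['eef_pos'],s['tcp_rot'],s['gripper_width'])
d0=pickle.load(open('cap0.pkl','rb'))
print('knob top',tri(d0['top'],(358.4,234.4),d0['scene'],(275,251)))
# flange: centre in top, centre row of the flange ellipse in scene
print('flange',tri(d0['top'],(357.64,235.07),d0['scene'],(275.5,263.5)))
T=d['top'];_,e=blob(T,(540,278),(5,100,60),(20,255,255),r=18);print('small recess',e,onz(T,e[0],.116+.043))
cv2.imwrite('pics/c8.png',np.hstack([cv2.resize(np.clip(i.astype(float)*1.8,0,255).astype(np.uint8)[:,:,::-1],(400,400),interpolation=cv2.INTER_CUBIC) for i in(T['image'][190:330,430:570],d['scene']['image'][140:290,100:300])]))
E
```

```text
[ 0.59938672 -0.05956645  0.07998884] [1.79731718e+02 6.95629171e-02 8.99597784e+01] 0.05107273173876635
knob top (array([ 0.59637734, -0.05799125,  0.03863453]), np.float64(0.0034713423997812056))
flange (array([ 0.59817384, -0.05825454,  0.00641507]), np.float64(0.004046215476446432))
small recess ((540.9166870117188, 277.674072265625), (24.18071937561035, 25.56647491455078), 160.67758178710938) [ 0.53152374 -0.29763114  0.159     ]
```

View pics/c8.png

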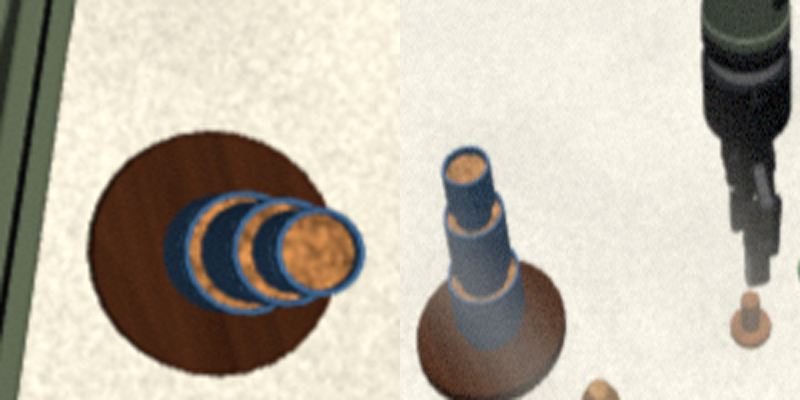

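All three canisters are seated and upright, with the small recess at (541,278) matching the others' x and y. The lid's knob top triangulates to 38.6 mm against 39.5 nominal, at (597,-58). Now the lid.

>>> move_arm(
  rows=[
    {"tx": 1.4, "ty": -2.2, "tz": 15, "ax": 0, "ay": 0, "az": 0, "hand": 0.2},
    {"tx": 1.4, "ty": -2.2, "tz": 32, "ax": 0, "ay": 0, "az": 0, "hand": 0.2},
    {"tx": 1.4, "ty": -2.2, "tz": 48, "ax": 0, "ay": 0, "az": 0, "hand": 0.1},
    {"tx": 1.4, "ty": -2.2, "tz": 56, "ax": 0, "ay": 0, "az": 0, "hand": 0},
    {"tx": 1.4, "ty": -2.2, "tz": 60, "ax": 0, "ay": 0, "az": 0, "hand": 0},
    {"tx": 1.4, "ty": -2.2, "tz": 60, "ax": 0, "ay": 0, "az": 0, "hand": 0},
    {"tx": 1.4, "ty": -2.2, "tz": 60, "ax": 0, "ay": 0, "az": 0, "hand": 0},
  ],
  grip_force=20,
)

```text
time_s: 28.7
eef_pos: [0.5958, -0.057, 0.0178]
tcp_rot: [179.9, 0.0, 90.0]
force: [0.5, -0.9, -0.2]
gripper_width: 0.0428
grip_force: 0.0
```

>>> move_arm(
  rows=[
    {"tx": -1, "ty": 0.8, "tz": 2.3, "ax": 0, "ay": 0, "az": 0, "hand": 0},
    {"tx": -1, "ty": 0.8, "tz": 2.3, "ax": 0, "ay": 0, "az": 0, "hand": -0.2},
    {"tx": -1, "ty": 0.8, "tz": 2.3, "ax": 0, "ay": 0, "az": 0, "hand": -0.35},
    {"tx": -1, "ty": 0.8, "tz": 2.3, "ax": 0, "ay": 0, "az": 0, "hand": -0.5},
    {"tx": -1, "ty": 0.8, "tz": 2.3, "ax": 0, "ay": 0, "az": 0, "hand": -0.6},
    {"tx": -1, "ty": 0.8, "tz": 2.3, "ax": 0, "ay": 0, "az": 0, "hand": -0.7},
    {"tx": -1, "ty": 0.8, "tz": 2.3, "ax": 0, "ay": 0, "az": 0, "hand": -0.7},
    {"tx": -1, "ty": 0.8, "tz": 2.3, "ax": 0, "ay": 0, "az": 0, "hand": -0.7},
  ],
)

```text
time_s: 29.5
eef_pos: [0.5963, -0.0579, 0.0154]
tcp_rot: [180.0, 0.0, 90.0]
force: [0.3, 0.2, 1.8]
gripper_width: 0.0168
grip_force: 19.7
```

>>> move_arm(
  rows=[
    {"tx": 0, "ty": 0, "tz": -8, "ax": 0, "ay": 0, "az": 0, "hand": -0.7},
    {"tx": 0, "ty": 0, "tz": -35, "ax": 0, "ay": 0, "az": 0, "hand": -0.7},
    {"tx": 0, "ty": 0, "tz": -75, "ax": 0, "ay": 0, "az": 0, "hand": -0.7},
    {"tx": 0, "ty": 0, "tz": -115, "ax": 0, "ay": 0, "az": 0, "hand": -0.7},
    {"tx": -5, "ty": -2, "tz": -150, "ax": 0, "ay": 0, "az": 0, "hand": -0.7},
    {"tx": -25, "ty": -7, "tz": -175, "ax": 0, "ay": 0, "az": 0, "hand": -0.7},
    {"tx": -60, "ty": -16, "tz": -182, "ax": 0, "ay": 0, "az": 0, "hand": -0.7},
    {"tx": -100, "ty": -27, "tz": -182, "ax": 0, "ay": 0, "az": 0, "hand": -0.7},
    {"tx": -140, "ty": -38, "tz": -182, "ax": 0, "ay": 0, "az": 0, "hand": -0.7},
    {"tx": -180, "ty": -48, "tz": -182, "ax": 0, "ay": 0, "az": 0, "hand": -0.7},
  ],
)

```text
time_s: 30.5
eef_pos: [0.5473, -0.239, 0.1975]
tcp_rot: [180.0, 0.0, 90.1]
force: [0.0, -0.0, -1.5]
gripper_width: 0.0165
grip_force: 19.6
```

>>> move_arm(
  rows=[
    {"tx": -28, "ty": -8, "tz": 0, "ax": 0, "ay": 0, "az": 0, "hand": -0.7},
    {"tx": -48, "ty": -13, "tz": 0, "ax": 0, "ay": 0, "az": 0, "hand": -0.7},
    {"tx": -57, "ty": -15.5, "tz": 2, "ax": 0, "ay": 0, "az": 0, "hand": -0.7},
    {"tx": -59.3, "ty": -16.3, "tz": 5, "ax": 0, "ay": 0, "az": 0, "hand": -0.7},
    {"tx": -59.3, "ty": -16.3, "tz": 8, "ax": 0, "ay": 0, "az": 0, "hand": -0.7},
    {"tx": -59.3, "ty": -16.3, "tz": 10, "ax": 0, "ay": 0, "az": 0, "hand": -0.7},
    {"tx": -59.3, "ty": -16.3, "tz": 10, "ax": 0, "ay": 0, "az": 0, "hand": -0.7},
    {"tx": -59.3, "ty": -16.3, "tz": 10, "ax": 0, "ay": 0, "az": 0, "hand": -0.7},
    {"tx": -59.3, "ty": -16.3, "tz": 10, "ax": 0, "ay": 0, "az": 0, "hand": -0.7},
  ],
)

```text
time_s: 31.4
eef_pos: [0.5321, -0.2967, 0.1872]
tcp_rot: [180.0, 0.0, 90.1]
force: [-0.4, -0.3, 0.0]
gripper_width: 0.0166
grip_force: 19.6
```

```bash
python3 - <<'E'
from workcell import *
from m import *
d={n:capture(n) for n in('top','scene')};s=sense();print(s['eef_pos'],s['tcp_rot'],s['force'],s['gripper_width'])
cv2.imwrite('pics/c9.png',np.hstack([cv2.resize(np.clip(i.astype(float)*1.8,0,255).astype(np.uint8)[:,:,::-1],(400,400),interpolation=cv2.INTER_CUBIC) for i in(d['top']['image'][230:330,480:580],d['scene']['image'][140:260,85:205])]))
E
```

```text
[ 0.53208509 -0.29701021  0.18727836] [1.79980470e+02 1.42380852e-02 9.00553026e+01] [-0.23005308  0.31215182 -0.39747949] 0.016396038959207763
```

View pics/c9.png

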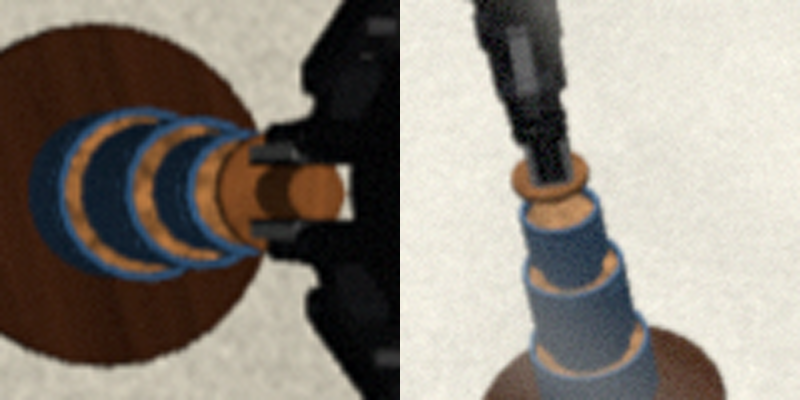

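The lid hangs level over the small canister's recess, with the flange at scene crop (550,178), so I'll lower it.

>>> move_arm(
  rows=[
    {"tx": 0, "ty": 0, "tz": 3, "ax": 0, "ay": 0, "az": 0, "hand": -0.7},
    {"tx": 0, "ty": 0, "tz": 6, "ax": 0, "ay": 0, "az": 0, "hand": -0.7},
    {"tx": 0, "ty": 0, "tz": 9, "ax": 0, "ay": 0, "az": 0, "hand": -0.7},
    {"tx": 0, "ty": 0, "tz": 11, "ax": 0, "ay": 0, "az": 0, "hand": -0.7},
    {"tx": 0, "ty": 0, "tz": 13, "ax": 0, "ay": 0, "az": 0, "hand": -0.7},
    {"tx": 0, "ty": 0, "tz": 14, "ax": 0, "ay": 0, "az": 0, "hand": -0.7},
    {"tx": 0, "ty": 0, "tz": 15, "ax": 0, "ay": 0, "az": 0, "hand": -0.7},
    {"tx": 0, "ty": 0, "tz": 15, "ax": 0, "ay": 0, "az": 0, "hand": -0.7},
  ],
)

```text
time_s: 32.3
eef_pos: [0.5318, -0.2972, 0.1719]
tcp_rot: [-180.0, -0.0, 90.0]
force: [0.1, 0.8, -0.8]
gripper_width: 0.0163
grip_force: 19.6
```

>>> move_arm(
  rows=[
    {"tx": 0, "ty": 0, "tz": 0.4, "ax": 0, "ay": 0, "az": 0, "hand": -0.7},
    {"tx": 0, "ty": 0, "tz": 0.8, "ax": 0, "ay": 0, "az": 0, "hand": -0.7},
    {"tx": 0, "ty": 0, "tz": 0.8, "ax": 0, "ay": 0, "az": 0, "hand": -0.7},
  ],
)

```text
time_s: 32.6
eef_pos: [0.5319, -0.2973, 0.1714]
tcp_rot: [180.0, 0.0, 90.0]
force: [-0.0, 0.4, -0.2]
gripper_width: 0.0165
grip_force: 19.7
```

>>> move_arm(
  rows=[
    {"tx": 0, "ty": 0, "tz": 0.3, "ax": 0, "ay": 0, "az": 0, "hand": -0.7},
    {"tx": 0, "ty": 0, "tz": 0.6, "ax": 0, "ay": 0, "az": 0, "hand": -0.7},
    {"tx": 0, "ty": 0, "tz": 0.6, "ax": 0, "ay": 0, "az": 0, "hand": -0.7},
  ],
)

```text
time_s: 32.9
eef_pos: [0.532, -0.2974, 0.1713]
tcp_rot: [180.0, 0.0, 90.0]
force: [-0.7, 0.8, 3.5]
gripper_width: 0.0165
grip_force: 19.9
```

Contact at 155.9 mm, on the recess floor. Releasing and rising.

>>> move_arm(
  rows=[
    {"tx": 0, "ty": 0, "tz": 0, "ax": 0, "ay": 0, "az": 0, "hand": -0.5},
    {"tx": 0, "ty": 0, "tz": 0, "ax": 0, "ay": 0, "az": 0, "hand": -0.2},
    {"tx": 0, "ty": 0, "tz": 0, "ax": 0, "ay": 0, "az": 0, "hand": 0},
    {"tx": 0, "ty": 0, "tz": 0, "ax": 0, "ay": 0, "az": 0, "hand": 0},
    {"tx": 0, "ty": 0, "tz": -5, "ax": 0, "ay": 0, "az": 0, "hand": 0},
    {"tx": 0, "ty": 0, "tz": -25, "ax": 0, "ay": 0, "az": 0, "hand": 0},
    {"tx": 0, "ty": 0, "tz": -55, "ax": 0, "ay": 0, "az": 0, "hand": 0},
    {"tx": 30, "ty": 0, "tz": -75, "ax": 0, "ay": 0, "az": 0, "hand": 0},
    {"tx": 75, "ty": 0, "tz": -80, "ax": 0, "ay": 0, "az": 0, "hand": 0},
    {"tx": 120, "ty": 0, "tz": -80, "ax": 0, "ay": 0, "az": 0, "hand": 0},
  ],
)

```text
time_s: 33.9
eef_pos: [0.5327, -0.177, 0.2531]
tcp_rot: [179.8, 0.1, 89.9]
force: [0.5, -0.6, -0.5]
gripper_width: 0.0427
grip_force: 0.0
```

>>> move_arm(
  rows=[
    {"tx": 45, "ty": 0, "tz": 0, "ax": 0, "ay": 0, "az": 0, "hand": 0},
    {"tx": 80, "ty": 0, "tz": 0, "ax": 0, "ay": 0, "az": 0, "hand": 0},
    {"tx": 80, "ty": 0, "tz": 0, "ax": 0, "ay": 0, "az": 0, "hand": 0},
    {"tx": 80, "ty": 0, "tz": 0, "ax": 0, "ay": 0, "az": 0, "hand": 0},
    {"tx": 80, "ty": 0, "tz": 0, "ax": 0, "ay": 0, "az": 0, "hand": 0},
  ],
)

```text
time_s: 34.4
eef_pos: [0.532, -0.0982, 0.251]
tcp_rot: [180.0, 0.0, 90.0]
force: [-0.6, -0.2, 0.2]
gripper_width: 0.043
grip_force: 0.0
```

```bash
python3 - <<'E'
from workcell import *
from m import *
d={n:capture(n) for n in('top','scene')};s=sense();print(s['time_s'],s['eef_pos'],s['force'])
f=lambda i:np.clip(i.astype(float)*1.6,0,255).astype(np.uint8)[:,:,::-1]
cv2.imwrite('pics/c10.png',np.hstack([cv2.resize(f(d['top']['image'][100:360,140:600]),(400,226)),cv2.resize(f(d['scene']['image'][140:340,80:280]),(226,226),interpolation=cv2.INTER_CUBIC)]))
E
```

```text
34.5 [ 0.53183994 -0.09849803  0.25069388] [-0.46356248  0.13267909 -0.47130697]
```

View pics/c10.png

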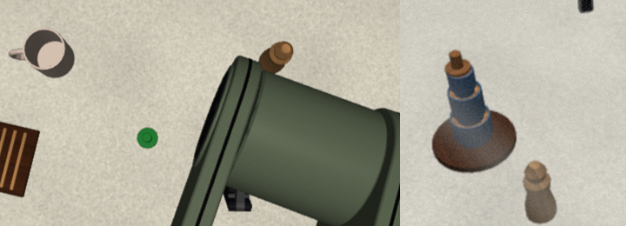

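The scene half shows the full stack with the lid on top at (456,62), upright on the board. The mill is in place, and the mug and green lid have not moved in the top view. Handing in.

```bash
python3 -c "
from workcell import *
print(hand_in())"
```

```text
the job is handed in; nothing more can be done
None
```

The large, medium and small canisters are stacked in that order on the middle of the round board with the wooden lid in the top recess; the mug, pepper mill and green look-alike were left alone, and the job was handed in at about 34.5 s (no verdict was returned).

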